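# Open the slide-lid case and scan the printed parts

## Robot

A 7-joint arm with a two-finger parallel gripper is mounted at the origin on the work surface. World frame = base frame: x ahead of the robot, y to its left, z up, the work surface at z = 0. Lengths are in m, angles in rad, forces in N, time in s.
With the tool pointing down it reaches from about 0.425 to 0.95 m from the base axis. Payload 4.7 kg.
Tool frame: the origin (TCP) lies between the finger pads; the fingertips stand robot.nose_length ahead of it and the grasp point (between the pads) lies 6 mm ahead of it (robot.nose_length is the distance from the TCP to the fingertips, in m); z points along the fingers, y is the direction in which the jaws open and shut (so a half turn about z gives the same grasp; the last joint's range is limited). The gripper opens to 87 mm and grips with 3 to 60 N. Pads are 19 mm wide; open, the fingers measure 117 mm over their backs; the gripper's body (75 mm by 190 mm) begins 51 mm behind the grasp point.
Start: joints at [-1.156, 0.469, -0.049, 1.532, 0.024, 1.141, -0.082], TCP at [0.29, 0.61, 0.248] pointing down, gripper open.
Joint ranges: [-2.59, 2.59], [-0.33, 1.99], [-1.39, 1.29], [0.1, 2.45], [-1.04, 4.18], [0.21, 1.99], [-2.66, 2.66]. Speed limits (rad/s): [2.57, 2.57, 3.14, 3.14, 3.14, 3.14, 3.14].

## Interface

Orientations are given as a rotation vector (axis times angle).
In Python, from bench import state, imaging, robot gives the robot as it stands.
- The arm moves only by the tool carry_out, never from a script. Its argument "plan" is a list of rows, each an object of numbers: "gripper": the opening in per cent of the stroke, from 0 (shut) to 100 (fully open); "x", "y", "z": the shift along the tool's x, y, z in mm; "rx", "ry", "rz": the turn, a rotation vector about the tool's x, y, z in degrees. In form: [{"gripper": .., "x": .., "y": .., "z": .., "rx": .., "ry": .., "rz": ..}, ...]. A call has 1 to 20 rows; each row shifts and turns the commanded pose from where the row before left it, along the tool's axes as they then stand; what a row does not reach is not made up. A row lasts 1/12 s, in which the tool goes at most 41.7 mm and 7.16 degrees, less where a joint would pass 70% of its speed; a pose out of reach is approached as far as the arm can. A call with a gripper value outside its range is refused whole. The fingers move at their own pace and stop on an object; "force" is the grip in N (left out, the last holds). Time passes only in rows, so rows that do not move let the fingers close. It gives the time, the measured TCP pose, the force and the opening at its end, in the units of the state.
- state(): the state, without advancing time (a new reading comes with each control period).
- imaging.snapshot(name): name is "side" or "top" or "wrist"; returns (picture, depth): 420x560x3 uint8, red, green, blue; 420x560 float32, m along the optical axis (not along the pixel's ray), 0 where there is no reading.
- imaging.get_calibration(name): a dict with "K" (3x3 intrinsics, pixels), "position" and "attitude" of the camera in the world. Camera axes: x right, y down, z forward; pixel columns grow to the right and rows downward; lengths in m; the calibration is good to about 2 mm. A picture is of the moment at which its call begins: read the wrist's pose just before it. get_calibration takes no time and is no camera call; for the wrist camera it gives the pose at the moment of the call.
- robot.job_done(): hands the job in, once; it reports no verdict.
The state is a dict: "time": time; "qpos": joint angles; "joint_vel": joint speeds; "tau": joint torques, N m; "eef_pos": TCP position; "ee_rot": TCP orientation; "wrist_force": force on the tool from outside, world axes, zero at the start; "torque": the same for the moment, N m; "gripper_width": opening from 0.0 (shut) to 1.0 (fully open).
Only numpy, scipy, OpenCV 4.12 (cv2) and the standard library are available. Lean on these libraries where they do the work, as an engineer would, in place of code of your own. Each camera call takes 0.05 s, during which the arm holds its last target.

## Task

Open the black case: raise the front end of its clear lid over the orange lip, slide the lid out of its grooves and lay it flat on the blue mat, bar side up and about centred. Take out every part there is and stand it upright in the middle of the pad with its own colour; then pick up the scanner and aim it at the parts one after another, orange first, then blue, then green, keeping the lens about 18 cm from the middle of the part and its line of sight on that middle for a good three seconds each. Finally stand the scanner back upright in the middle of its dock with every part still in place on its pad (put back any that gets knocked off), and leave the other things on the table alone.

Things in the scene. Friction and masses are not known exactly. Their poses are not given: they have to be found in the camera images.
- case: black fixed case with slide-in lid, 234 long (its x) x 172 wide. Origin on the table under the middle of its hold; -x is the front end with the orange lip. Hold: x -105 to 105, y -70 to 70, floor 6 above the table, foam strips on both sides (beyond y +-37, tops at 22). The shut lid lies on ledges 72 above the table between side walls 80 high (inner faces y +-78) and a rear wall 88 high
- case_lip (a point): middle of the top edge of the case's orange end lip (172 wide, 8 thick), at case x -117, 80 above the table: 8 above the shut lid's underside, so the lid cannot slide until its front end is tilted up 8 to 17 mm; then it is drawn towards the case's -x
- case_groove (a point): point midway between the open ends of the two grooves, at case x 35, 72 above the table. The grooves run from here to the rear wall (70 mm): roofs over the lid's side edges, reaching in to y +-66, undersides 84 and tops 88 above the table: 6 mm of play over the 6 mm lid, so lifted level it stays caught by the lip. The lid is free once its rear edge has passed this point
- lid_grip (a point): middle of the upright yellow grip bar on the clear lid (free body, 0.18 kg, 214 long x 152 wide x 6 thick). Bar: 50 long along the lid's x, 16 wide along y, from the lid's top to 48 above its underside; this point is 27 above the underside and 75 from the lid's centre towards its front (-x). Axes: x along the lid, as the case's when shut
- lid_front (a point): middle of the lid's front edge (the end at the orange lip), at its underside
- lid_rear (a point): middle of the lid's rear edge, at its underside
- lid_mid (a point): centre of the lid's plate, half-way through its thickness; lid's axes, z up from the side with the bar
- lid_mat: blue mat fixed on the table, 250 (its x) x 190 x 3 high; origin under its centre
- hub_centre (a point): orange printed part (hub), loose, about 0.16 kg, may be absent: round base 62 dia x 22 high with a round stem 28 dia on it, 58 high in all; this point is its centre, 29 above its underside. Starts upright in the case's hold on its floor
- valve_centre (a point): blue printed part (valve), loose, about 0.16 kg, may be absent: square base 60 x 60 x 22 high with a square stem 28 x 28 on it, sides parallel to the base and to the origin's x and y axes, 58 high in all; this point is its centre, 29 above its underside. Starts upright in the case's hold on its floor
- nozzle_centre (a point): green printed part (nozzle), loose, about 0.16 kg, may be absent: round base 62 dia that tapers up to 36 dia at 24 high, with a round stem 26 dia on it, 58 high in all; this point is its centre, 29 above its underside. Starts upright in the case's hold on its floor
- hub_pad: black round scanning pad with a broad orange rim, fixed, 96 dia x 4 high, for the orange part; origin under its centre on the table
- valve_pad: black round scanning pad with a broad blue rim, fixed, 96 dia x 4 high, for the blue part; origin under its centre on the table
- nozzle_pad: black round scanning pad with a broad green rim, fixed, 96 dia x 4 high, for the green part; origin under its centre on the table
- scanner_grip (a point): handheld scanner, loose, 0.48 kg, stands upright on its dock: this point is in the middle of its upright grey neck (30 along x, 24 along y, free to be gripped from 150 to 190 above the underside), 165 above the underside of its foot. x is the way its head faces, z up. Foot: 90 (x from -55 to +35 of the neck) x 64 x 22 high. Round black head (52 dia, 55 long) stands out in front of the neck below 150 and points 60 degrees down from level
- scanner_lens (a point): centre of the scanner's blue-ringed lens face, 80 ahead of the neck's axis and 85 above the foot's underside. This frame's x axis is the line of sight (out of the lens, 60 degrees below level when the scanner is upright)
- scanner_foot (a point): point on the scanner's underside straight below the neck's axis
- dock: grey flat dock, fixed, 130 (its x) x 100 x 14 high; origin under its centre on the table. At the start the scanner's neck stands over its centre, with the head towards the dock's +x
- mug: white mug 76 dia x 85 high, loose bystander, to be left alone; origin at its underside
- spray: blue spray can 52 dia x 120 high, loose bystander, to be left alone; origin at its underside
- tape: yellow roll of tape 84 dia x 22 high, loose bystander, to be left alone; origin at its underside
- mouse: black computer mouse 105 x 62 x 30, loose bystander, to be left alone; origin at its underside
- screwdriver: screwdriver lying on the table, loose bystander, to be left alone; origin at its underside
- wedge: marble block 90 x 60 x 30, loose bystander, to be left alone; origin at its underside
Mind the look-alikes: they are no part of the job. Several things have the shape of the dock; the one meant has the colours described above.

How it is judged:
On the way, in this order (a step that is already met when the one before it is completed fails the run):
1. the lid's front edge is raised above the orange lip while the lid is still home (z of lid_front in the frame of case above 0.0805 m and x of lid_rear in the frame of case above 0.085 m), for 0.1 s.
2. the lid is slid out, its rear leaving the open end of the grooves (x of lid_rear in the frame of case between -0.03 and 0.045 m and z of lid_rear in the frame of case below 0.095 m), for 0.04 s.
3. every part stands, let go, on the pad of its own colour (horizontal distance between hub_centre and hub_pad below 0.02 m and angle between each of hub_centre, valve_centre, nozzle_centre's own z axis and vertical below 0.12 rad and height (world z) of each of hub_centre, valve_centre, nozzle_centre below 0.04 m and contact force between each of hub, valve, nozzle and the fingers below 0.2 N and linear speed of each of hub, valve, nozzle below 0.03 m/s and horizontal distance between valve_centre and valve_pad below 0.02 m and horizontal distance between nozzle_centre and nozzle_pad below 0.02 m), for 0.2 s.
4. the scanner is aimed at the orange part for three seconds (x of hub_centre in the frame of scanner_lens between 0.13 and 0.23 m and y of hub_centre in the frame of scanner_lens between -0.025 and 0.025 m and z of hub_centre in the frame of scanner_lens between -0.025 and 0.025 m), for 2.7 s.
5. the scanner is aimed at the blue part for three seconds (x of valve_centre in the frame of scanner_lens between 0.13 and 0.23 m and y of valve_centre in the frame of scanner_lens between -0.025 and 0.025 m and z of valve_centre in the frame of scanner_lens between -0.025 and 0.025 m), for 2.7 s.
6. the scanner is aimed at the green part for three seconds (x of nozzle_centre in the frame of scanner_lens between 0.13 and 0.23 m and y of nozzle_centre in the frame of scanner_lens between -0.025 and 0.025 m and z of nozzle_centre in the frame of scanner_lens between -0.025 and 0.025 m), for 2.7 s.
At the end, for the whole second after the job is handed in: Every part there is stands upright and at rest with its centre within 20 mm of the middle of its own pad; the scanner stands upright on its dock, the point under its neck within 30 mm of the dock's centre (any heading); the lid lies flat, bar up, its centre within 50 mm of the mat's centre (all of step 3 and horizontal distance between scanner_foot and dock below 0.03 m and angle between scanner_foot's own z axis and vertical below 0.08 rad and height (world z) of scanner_foot below 0.02 m and linear speed of scanner below 0.03 m/s and horizontal distance between lid_mid and lid_mat below 0.05 m and angle between lid_mid's own z axis and vertical below 0.06 rad and height (world z) of lid_mid below 0.014 m); the robot touches nothing.
It fails at once if a bystander is moved by more than 30 mm (distance of any of mug, spray, tape, mouse, screwdriver, wedge from where it was at the start of the episode above 0.03 m).
Of hub, valve, nozzle only 2 to 3 are there at a start; the rules pass over those that are not, and their reading is None.
At some moment in a run one of hub, valve, nozzle may be knocked a few centimetres aside while the robot is not near it.
It also fails if it takes over 210 s, if anything falls off the work surface, if the arm or the gripper's body presses on something with over 40 N, if the wrist force passes 120 N, or if a joint passes its speed limit or range.

## Working session

There is one attempt and no reset: what is moved stays moved. The work goes in short steps, Python scripts to look and compute and a tool call to move; the robot and the scene stay as the last step left them, time stands still between calls to the robot, and variables do not carry over. Pictures are saved under pics/ and viewed, and the job is handed in when it is done.

Besides the shell and the picture viewer there is one more tool, called after "Request:" as name(argument=value, ...), one argument or row to a line, values as JSON. carry_out: Moves the arm, as the interface text tells. Its arguments: {"type":"object","properties":{"plan":{"type":"array","items":{"type":"object","properties":{"gripper":{"type":"number"},"x":{"type":"number"},"y":{"type":"number"},"z":{"type":"number"},"rx":{"type":"number"},"ry":{"type":"number"},"rz":{"type":"number"}}}},"force":{"type":"number"}},"required":["plan"]}

```bash
ls; mkdir -p pics; python3 - <<'E'
from bench import state, imaging, robot
import cv2
s=state(); print(s); print(robot.nose_length)
for n in ("side","top","wrist"):
    c=imaging.get_calibration(n); print(n,c)
    p,d=imaging.snapshot(n); cv2.imwrite(f"pics/{n}0.png",p[:,:,::-1])
    import numpy as np; np.save(f"pics/{n}0.npy",d)
E
```

```text
pics
{'time': 0.0, 'qpos': array([-1.15589139,  0.46943515, -0.04860652,  1.53368017,  0.02406962,
        1.14101238, -0.08230132]), 'joint_vel': array([-5.22744004e-04,  1.01391317e-03,  3.98988080e-06, -1.57393669e-03,
        9.76850170e-04,  1.14750910e-03,  1.26511442e-04]), 'tau': array([-5.95113079e-05, -5.07961357e+01, -8.03462556e-02, -2.36154592e+01,
       -6.12132833e-02,  3.78824619e-02,  1.77893494e-04]), 'eef_pos': array([0.28956976, 0.60912217, 0.24650949]), 'ee_rot': array([-6.91291346e-01, -3.06418924e+00,  3.00190150e-03]), 'wrist_force': array([-0.78824211, -0.72728544,  0.65381893]), 'torque': array([ 0.00583685, -0.03385271,  0.02340019]), 'gripper_width': 0.9975146452540833}
0.025
side {'K': array([[428.89057553,   0.        , 274.46062251],
       [  0.        , 428.89057553, 212.74064289],
       [  0.        ,   0.        ,   1.        ]]), 'position': array([ 0.2995541 , -0.87774413,  0.62433991]), 'attitude': array([-2.06365819,  0.28621588, -0.16051939])}
top {'K': array([[517.82771483,   0.        , 277.51737951],
       [  0.        , 517.82771483, 203.09579603],
       [  0.        ,   0.        ,   1.        ]]), 'position': array([ 0.32785518, -0.04888146,  1.47894467]), 'attitude': array([-2.1047738 ,  2.15197026, -0.13926284])}
wrist {'K': array([[334.13363782,   0.        , 280.73610768],
       [  0.        , 334.13363782, 207.39927733],
       [  0.        ,   0.        ,   1.        ]]), 'position': array([0.21674037, 0.64477498, 0.38308421]), 'attitude': array([2.4365833 , 1.54044915, 0.22771981])}
```

View pics/top0.png

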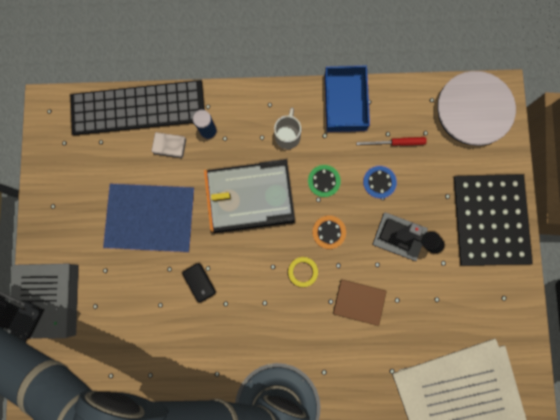

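View pics/side0.png

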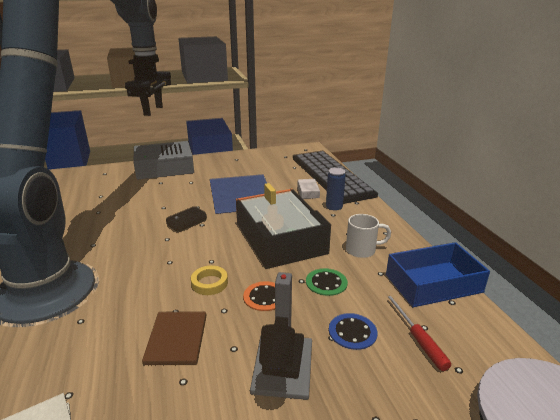

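View pics/wrist0.png

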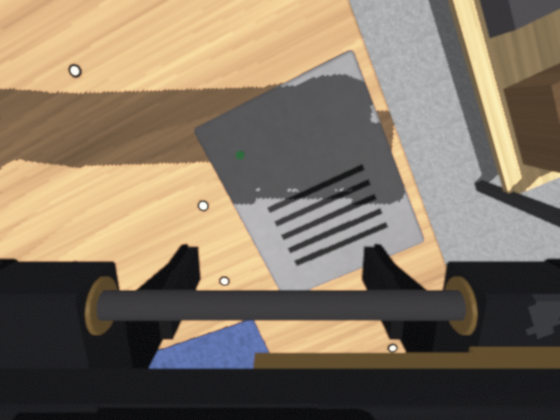

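```bash
cat > h.py <<'E'
import numpy as np, cv2
from scipy.spatial.transform import Rotation as R
from bench import state, imaging, robot
def cal(n):
    c=imaging.get_calibration(n); return c["K"],np.array(c["position"]),R.from_rotvec(c["attitude"]).as_matrix()
def ray(C,u,v):
    K,p,A=C; return A@np.linalg.solve(K,np.array([u,v,1.]))
def px(C,u,v,z):
    d=ray(C,u,v); t=(z-C[1][2])/d[2]; return C[1]+t*d
def proj(C,P):
    K,p,A=C; q=K@(A.T@(np.array(P)-p)); return q[:2]/q[2]
def pd(C,d,u,v):
    z=d[int(v),int(u)]; return C[1]+ray(C,u,v)*z
def shot(n,f):
    C=cal(n); p,d=imaging.snapshot(n); cv2.imwrite(f"pics/{f}.png",p[:,:,::-1]); np.save(f"pics/{f}.npy",d); return C,p,d
def tcp():
    s=state(); return np.array(s["eef_pos"]),R.from_rotvec(s["ee_rot"]).as_matrix()
def blobs(mask,amin=20):
    n,l,st,c=cv2.connectedComponentsWithStats(mask.astype(np.uint8))
    return [(tuple(np.round(c[i],1)),st[i].tolist()) for i in range(1,n) if st[i,4]>=amin]
def hsv(p): return cv2.cvtColor(p,cv2.COLOR_RGB2HSV)
def crop(p,x0,y0,x1,y1,k,f):
    cv2.imwrite(f"pics/{f}.png",cv2.resize(p[y0:y1,x0:x1],None,fx=k,fy=k,interpolation=cv2.INTER_CUBIC))
E
python3 - <<'E'
from h import *
p=cv2.imread("pics/top0.png"); crop(p,90,60,290,250,4,"c1"); crop(p,290,130,490,280,4,"c2")
p=cv2.imread("pics/side0.png"); crop(p,200,150,390,400,2.4,"c3")
E
```

```text
(no output)
```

View pics/c1.png

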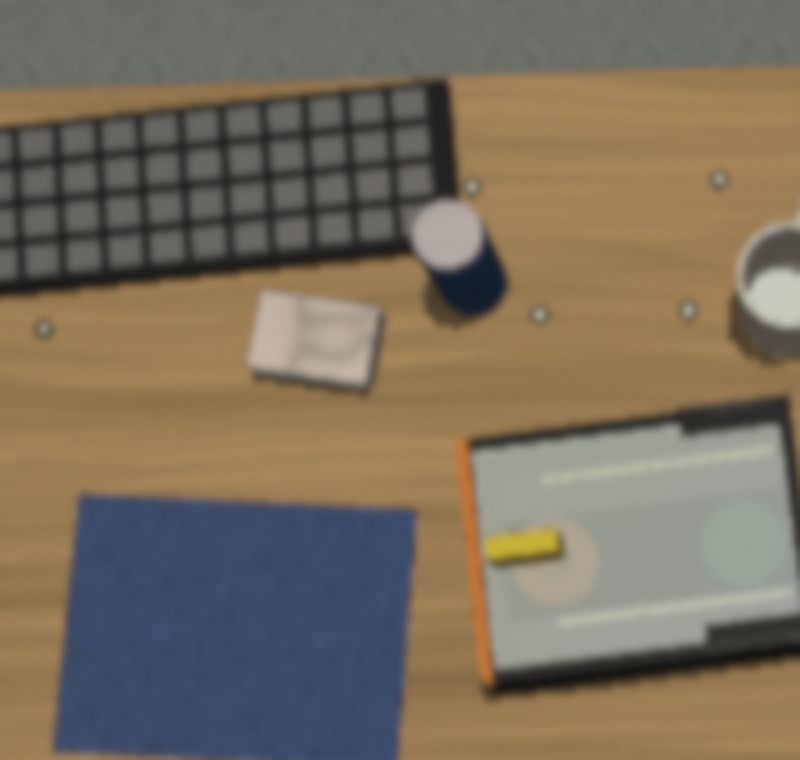

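View pics/c2.png

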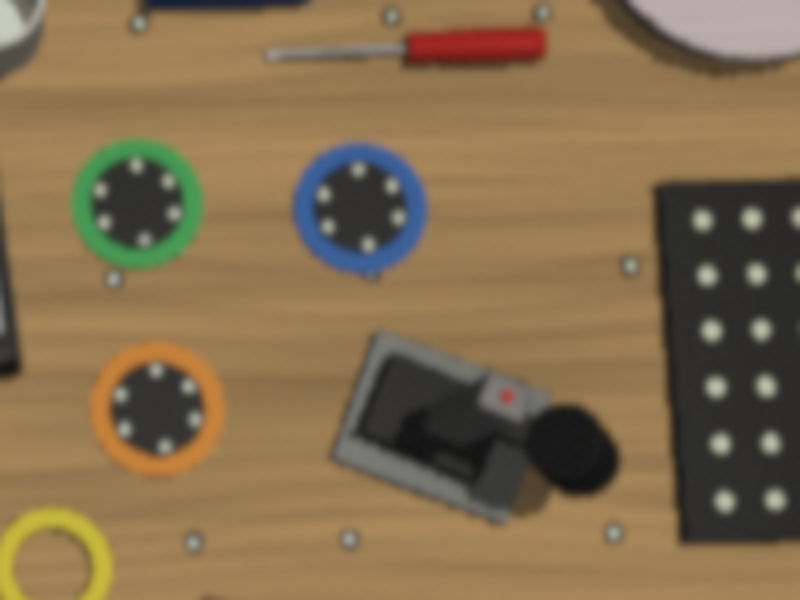

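View pics/c3.png

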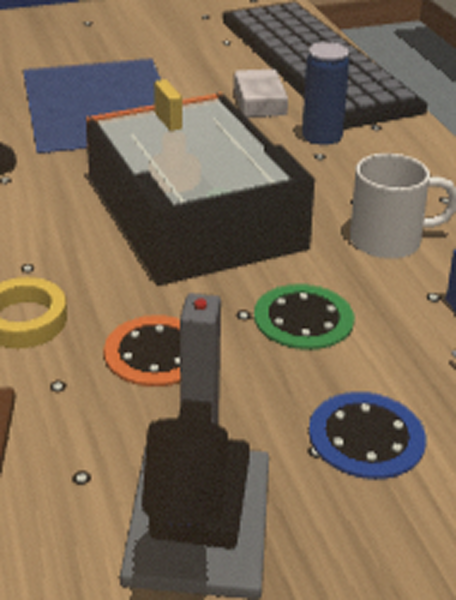

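```bash
cat > meas.py <<'E'
from h import *
p=cv2.imread("pics/top0.png")[:,:,::-1].copy(); C=cal("top"); H=hsv(p); h,s,v=[H[...,i].astype(int) for i in range(3)]
sub=np.zeros(h.shape,bool); sub[150:255,300:405]=1
for n,m in dict(green=(h>40)&(h<85)&(s>100),blue=(h>100)&(h<125)&(s>100)&(v>90),orange=(h>5)&(h<17)&(s>160)&(v>130)).items():
    m=m&sub
    b=[x for x in blobs(m,60)]
    for c,st in b:
        if st[4]>250:
            cs,_=cv2.findContours(m.astype(np.uint8),cv2.RETR_EXTERNAL,cv2.CHAIN_APPROX_NONE)
            c2=max(cs,key=len); e=cv2.fitEllipse(c2)
            P=px(C,*e[0],.004); print(n,e,P.round(4), "dia",e[1][0]/517.8*1.475)
# mat
m=(h>100)&(h<125)&(s>80); 
z=np.zeros_like(m); z[170:260,90:205]=1
cs,_=cv2.findContours((m&z).astype(np.uint8),0,2); r=cv2.minAreaRect(max(cs,key=cv2.contourArea)); print("mat",r)
q=np.array([px(C,*b,.003) for b in cv2.boxPoints(r)]); print(q.round(4),q.mean(0).round(4),np.linalg.norm(np.diff(q,axis=0),axis=1))
# lip
z[:]=0; z[155:240,195:222]=1
m=(h>5)&(h<17)&(s>150)&(v>100)&z.astype(bool)
cs,_=cv2.findContours(m.astype(np.uint8),0,2); r=cv2.minAreaRect(max(cs,key=cv2.contourArea)); print("lip",r)
q=np.array([px(C,*b,.080) for b in cv2.boxPoints(r)]); print(q.round(4),q.mean(0).round(4),np.linalg.norm(np.diff(q,axis=0),axis=1))
z[:]=0; z[180:210,205:240]=1
m=(h>22)&(h<32)&(s>140)&(v>80)&z.astype(bool)
cs,_=cv2.findContours(m.astype(np.uint8),0,2); r=cv2.minAreaRect(max(cs,key=cv2.contourArea)); print("bar",r)
q=np.array([px(C,*b,.120) for b in cv2.boxPoints(r)]); print(q.round(4),q.mean(0).round(4),np.linalg.norm(np.diff(q,axis=0),axis=1))
z[:]=0; z[215:245,400:430]=1
m=((h<8)|(h>172))&(s>120)&z.astype(bool); print(blobs(m,2))
for c,_ in blobs(m,2): print([px(C,*c,zz).round(4) for zz in (.2,.21,.22)])
E
python3 meas.py
```

```text
green ((323.8527526855469, 180.49928283691406), (31.458723068237305, 32.22905731201172), 96.24640655517578) [ 0.6233 -0.1492  0.004 ] dia 0.08961300989889925
blue ((379.4875183105469, 181.7348175048828), (29.869535446166992, 31.253236770629883), 108.26836395263672) [ 0.6155 -0.3094  0.004 ] dia 0.08508606562977274
orange ((328.8062438964844, 231.8449249267578), (31.765316009521484, 32.196189880371094), 124.7861557006836) [ 0.4737 -0.1583  0.004 ] dia 0.09048636754353842
mat ((148.41232299804688, 217.0784454345703), (84.59178161621094, 62.681121826171875), 3.1798300743103027)
[[0.4476 0.4865 0.003 ]
 [0.6308 0.4821 0.003 ]
 [0.6106 0.2334 0.003 ]
 [0.4288 0.2424 0.003 ]] [0.5294 0.3611 0.003 ] [0.18323092 0.24950578 0.18195609]
lip ((207.80581665039062, 200.52081298828125), (61.505126953125, 2.911905527114868), 83.8844985961914)
[[0.646  0.1892 0.08  ]
 [0.6466 0.1811 0.08  ]
 [0.4759 0.163  0.08  ]
 [0.4752 0.1709 0.08  ]] [0.5609 0.176  0.08  ] [0.0080902  0.17171464 0.00793792]
bar ((220.40771484375, 196.2615509033203), (6.077701568603516, 17.3648624420166), 82.87498474121094)
[[0.57   0.1598 0.12  ]
 [0.5747 0.1136 0.12  ]
 [0.5583 0.1117 0.12  ]
 [0.5536 0.1578 0.12  ]] [0.5642 0.1357 0.12  ] [0.0464657  0.01650837 0.04637844]
[((np.float64(416.5), np.float64(228.5)), [416, 228, 2, 2, 4])]
[array([ 0.4577, -0.3596,  0.2   ]), array([ 0.4567, -0.3571,  0.21  ]), array([ 0.4557, -0.3547,  0.22  ])]
```

```bash
cat >> h.py <<'E'
def down(yaw_y):
    """tool z down, tool y along world angle yaw_y (deg)"""
    a=np.radians(yaw_y); y=np.array([np.cos(a),np.sin(a),0]); z=np.array([0,0,-1.]); return np.stack([np.cross(y,z),y,z],1)
def go(pos,Rt=None,gp=True):
    """pos: target grasp point (6mm ahead of TCP) ; prints turn then shift in the final tool frame (mm)"""
    p,A=tcp(); Rt=A if Rt is None else Rt
    t=np.array(pos)-(0.006*Rt[:,2] if gp else 0)
    rv=np.degrees(R.from_matrix(A.T@Rt).as_rotvec())
    print("turn",rv.round(1),"| shift final axes",(Rt.T@(t-p)*1e3).round(1),"| shift current axes",(A.T@(t-p)*1e3).round(1))
def st():
    s=state(); p,A=tcp(); print("t",round(s["time"],2),"tcp",p.round(4),"z",A[:,2].round(3),"yaw_y",np.degrees(np.arctan2(A[1,1],A[0,1])).round(1),"F",np.round(s["wrist_force"],1),"w",round(s["gripper_width"]*87,1),"q",np.round(s["qpos"],2))
E
python3 - <<'E'
from h import *
st(); p,A=tcp(); print(A.round(3))
C=cal("wrist"); print("cam in tool",(A.T@(C[1]-p)).round(4)); print((A.T@C[2]).round(3))
go([.5642,.1357,.25],down(6.1)); go([.5642,.1357,.25],down(186.1))
E
```

```text
t 0.15 tcp [0.2896 0.6093 0.2468] z [-0.001 -0.001 -1.   ] yaw_y 64.6 F [ 0.1 -0.8 -0.8] w 87.0 q [-1.16  0.47 -0.05  1.53  0.02  1.14 -0.08]
[[-0.903  0.429 -0.001]
 [ 0.429  0.903 -0.001]
 [-0.    -0.001 -1.   ]]
cam in tool [ 0.0811  0.0006 -0.1365]
[[ 0.    -0.957 -0.291]
 [ 1.     0.     0.001]
 [-0.001 -0.291  0.957]]
turn [-0.1  0.  58.5] | shift final axes [-500.1  222.7   -9.2] | shift current axes [-451.3 -309.8   -8.8]
turn [-1.000e-01 -1.000e-01 -1.215e+02] | shift final axes [ 500.1 -222.7   -9.2] | shift current axes [-451.3 -309.8   -8.8]
```

Request:
carry_out(
  plan=[
    {"rz":6.5},
    {"rz":6.5},
    {"rz":6.5},
    {"rz":6.5},
    {"rz":6.5},
    {"rz":6.5},
    {"rz":6.5},
    {"rz":6.5},
    {"rz":6.5},
    {"x":-35,"y":16},
    {"x":-35,"y":16},
    {"x":-35,"y":16},
    {"x":-35,"y":16},
    {"x":-35,"y":16},
    {"x":-35,"y":16},
    {"x":-35,"y":16},
    {"x":-35,"y":16},
    {"x":-35,"y":16},
    {"x":-35,"y":16},
    {"x":-35,"y":16},
  ],
)

```text
validation failed for argument at $.pl...
```

Request:
carry_out(
  plan=[
    {"x":-36,"y":15},
    {"x":-37,"y":16},
    {"x":-35,"y":15},
    {},
  ],
)

```text
validation failed for argument at $.pl...
```

```bash
python3 - <<'E'
from h import *
st(); C,p,d=shot("wrist","w1"); 
go([.5642,.1357,.105],down(6.1)); print(proj(C,[.5642,.1357,.12]))
E
```

```text
t 0.15 tcp [0.2896 0.6093 0.2468] z [-0.001 -0.001 -1.   ] yaw_y 64.6 F [ 0.1 -0.8 -0.8] w 87.0 q [-1.16  0.47 -0.05  1.53  0.02  1.14 -0.08]
turn [-0.1  0.  58.5] | shift final axes [-500.1  222.7  135.9] | shift current axes [-451.3 -309.7  136.3]
[ 25.72517189 562.55249435]
```

View pics/w1.png

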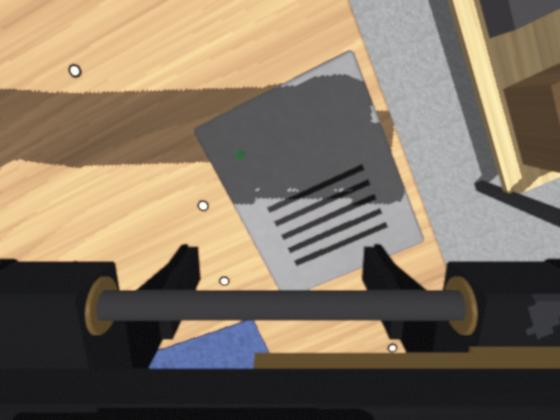

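Request:
carry_out(
  plan=[
    {"gripper":100,"x":0,"y":0,"z":0,"rx":0,"ry":0,"rz":6.5},
    {"gripper":100,"x":0,"y":0,"z":0,"rx":0,"ry":0,"rz":6.5},
    {"gripper":100,"x":0,"y":0,"z":0,"rx":0,"ry":0,"rz":6.5},
    {"gripper":100,"x":0,"y":0,"z":0,"rx":0,"ry":0,"rz":6.5},
    {"gripper":100,"x":0,"y":0,"z":0,"rx":0,"ry":0,"rz":6.5},
    {"gripper":100,"x":0,"y":0,"z":0,"rx":0,"ry":0,"rz":6.5},
    {"gripper":100,"x":0,"y":0,"z":0,"rx":0,"ry":0,"rz":6.5},
    {"gripper":100,"x":0,"y":0,"z":0,"rx":0,"ry":0,"rz":6.5},
    {"gripper":100,"x":0,"y":0,"z":0,"rx":0,"ry":0,"rz":6.5},
    {"gripper":100,"x":-35,"y":16,"z":0,"rx":0,"ry":0,"rz":0},
    {"gripper":100,"x":-35,"y":16,"z":0,"rx":0,"ry":0,"rz":0},
    {"gripper":100,"x":-35,"y":16,"z":0,"rx":0,"ry":0,"rz":0},
    {"gripper":100,"x":-35,"y":16,"z":0,"rx":0,"ry":0,"rz":0},
    {"gripper":100,"x":-35,"y":16,"z":0,"rx":0,"ry":0,"rz":0},
    {"gripper":100,"x":-35,"y":16,"z":0,"rx":0,"ry":0,"rz":0},
    {"gripper":100,"x":-35,"y":16,"z":0,"rx":0,"ry":0,"rz":0},
    {"gripper":100,"x":-35,"y":16,"z":0,"rx":0,"ry":0,"rz":0},
    {"gripper":100,"x":-35,"y":16,"z":0,"rx":0,"ry":0,"rz":0},
    {"gripper":100,"x":-35,"y":16,"z":0,"rx":0,"ry":0,"rz":0},
    {"gripper":100,"x":-35,"y":16,"z":0,"rx":0,"ry":0,"rz":0},
  ],
  force=30,
)

```text
time: 1.87
eef_pos: [0.5061, 0.2437, 0.2476]
ee_rot: [-2.1, -2.336, -0.0]
wrist_force: [-0.7, 0.1, -0.5]
gripper_width: 1.004
```

Request:
carry_out(
  plan=[
    {"x":-36,"y":15},
    {"x":-37,"y":16},
    {"x":-35,"y":15},
    {"x":0},
  ],
)

```text
validation failed for argument at $.pl...
```

```bash
python3 - <<'E'
from h import *
st(); C,p,d=shot("wrist","w1"); 
go([.5642,.1357,.105],down(6.1)); print(proj(C,[.5642,.1357,.12]))
E
```

```text
t 1.87 tcp [0.5061 0.2437 0.2476] z [ 0.  0. -1.] yaw_y 6.1 F [-0.7  0.1 -0.5] w 87.3 q [-0.78  0.29  0.32  1.82 -0.1   1.05 -0.32]
turn [ 0.2  0.3 -0.7] | shift final axes [-103.7   42.6  137.1] | shift current axes [-102.4   43.5  137.8]
[331.17827492 325.87158683]
```

View pics/w1.png

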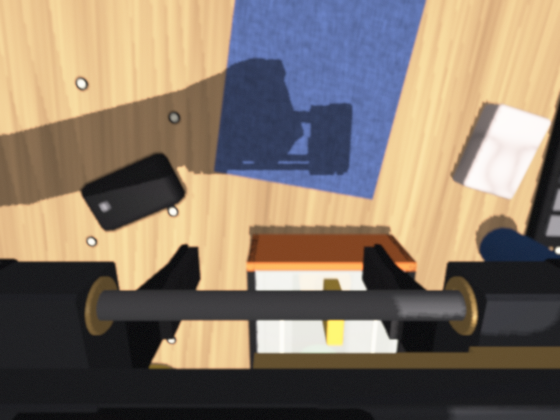

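Request:
carry_out(
  plan=[
    {"gripper":100,"x":-34,"y":14,"z":0,"rx":0,"ry":0,"rz":0},
    {"gripper":100,"x":-34,"y":14,"z":0,"rx":0,"ry":0,"rz":0},
    {"gripper":100,"x":-34,"y":14,"z":0,"rx":0,"ry":0,"rz":0},
    {"gripper":100,"x":0,"y":0,"z":20,"rx":0,"ry":0,"rz":0},
    {"gripper":100,"x":0,"y":0,"z":20,"rx":0,"ry":0,"rz":0},
    {"gripper":100,"x":0,"y":0,"z":20,"rx":0,"ry":0,"rz":0},
    {"gripper":100,"x":0,"y":0,"z":20,"rx":0,"ry":0,"rz":0},
    {"gripper":100,"x":0,"y":0,"z":0,"rx":0,"ry":0,"rz":0},
    {"gripper":100,"x":0,"y":0,"z":0,"rx":0,"ry":0,"rz":0},
  ],
)

```text
time: 2.67
eef_pos: [0.5574, 0.1485, 0.1668]
ee_rot: [-2.1, -2.335, 0.003]
wrist_force: [0.4, 0.3, 0.3]
gripper_width: 0.997
```

```bash
python3 - <<'E'
from h import *
st(); C,p,d=shot("wrist","w2"); 
go([.5642,.1357,.105],down(6.1)); print(proj(C,[.5642,.1357,.12])); 
C2,p2,d2=shot("side","s2"); crop(p2[:,:,::-1],220,120,350,270,5,"s2c")
E
```

```text
t 2.67 tcp [0.5574 0.1485 0.1668] z [-0.002 -0.001 -1.   ] yaw_y 6.1 F [0.4 0.3 0.3] w 86.8 q [-0.6   0.41  0.34  1.87 -0.17  0.9  -0.07]
turn [ 0. -0. -0.] | shift final axes [-13.5   4.4  57. ] | shift current axes [-13.5   4.4  57. ]
[290.29060194 268.77503087]
```

View pics/w2.png

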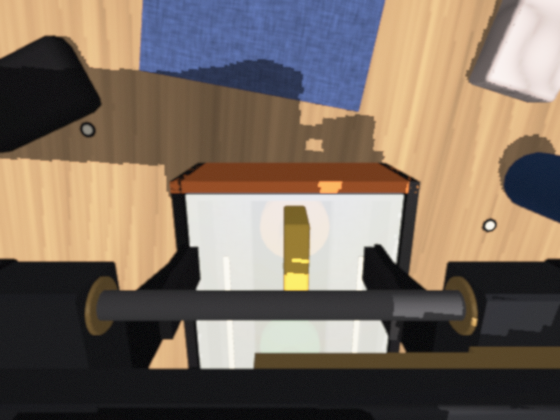

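View pics/s2c.png

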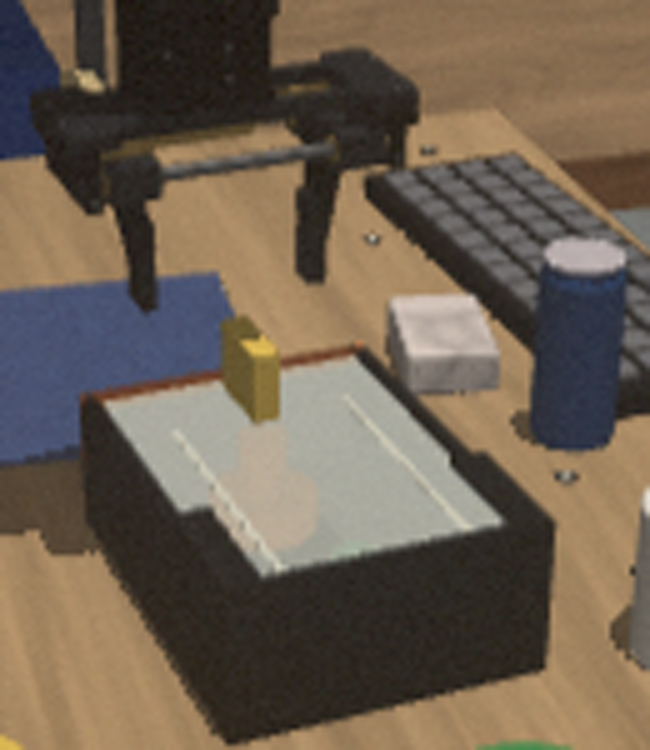

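```bash
python3 - <<'E'
from h import *
C=cal("wrist"); p=cv2.imread("pics/w2.png")[:,:,::-1].copy(); d=np.load("pics/w2.npy")
H=hsv(p); m=(H[...,0]>20)&(H[...,0]<33)&(H[...,1]>120); m[:195]=0; m[292:]=0; m[:,:270]=0;m[:,325:]=0
for v in (210,225,240,255,265,275,285):
    us=np.where(m[v])[0]; 
    print(v,us.min(),us.max(), pd(C,d,us.min()+1,v).round(4), pd(C,d,us.max()-1,v).round(4))
# case walls / lip ends in wrist
for v,u in((172,210),(186,180),(186,410),(180,300)): print(u,v,pd(C,d,u,v).round(4))
E
```

```text
210 285 304 [0.5606 0.1639 0.0926] [0.5717 0.1655 0.094 ]
225 285 308 [0.5602 0.1634 0.1207] [0.5723 0.1649 0.1212]
240 285 308 [0.5611 0.1544 0.1218] [0.5737 0.1552 0.1203]
255 285 307 [0.5623 0.1445 0.1212] [0.5742 0.1458 0.1212]
265 284 307 [0.5624 0.1379 0.1213] [0.5751 0.1391 0.1209]
275 284 307 [0.5633 0.1302 0.1193] [0.5758 0.1331 0.1222]
285 284 307 [0.5639 0.1239 0.1205] [0.5768 0.1257 0.1212]
210 172 [0.5007 0.1749 0.0489]
180 186 [0.4869 0.17   0.0816]
410 186 [0.6438 0.1867 0.0818]
300 180 [0.5686 0.1819 0.0769]
```

Request:
carry_out(
  plan=[
    {"gripper":100,"x":-12,"y":8.5,"z":15,"rx":0,"ry":0,"rz":0},
    {"gripper":100,"x":0,"y":0,"z":20,"rx":0,"ry":0,"rz":0},
    {"gripper":100,"x":0,"y":0,"z":20,"rx":0,"ry":0,"rz":0},
    {"gripper":40,"x":0,"y":0,"z":0,"rx":0,"ry":0,"rz":0},
    {"gripper":40,"x":0,"y":0,"z":0,"rx":0,"ry":0,"rz":0},
    {"gripper":40,"x":0,"y":0,"z":0,"rx":0,"ry":0,"rz":0},
    {"gripper":40,"x":0,"y":0,"z":0,"rx":0,"ry":0,"rz":0},
    {"gripper":40,"x":0,"y":0,"z":0,"rx":0,"ry":0,"rz":0},
  ],
)

```text
time: 3.43
eef_pos: [0.5687, 0.1378, 0.1141]
ee_rot: [2.1, 2.335, 0.004]
wrist_force: [0.4, -0.0, 0.1]
gripper_width: 0.711
```

```bash
python3 - <<'E'
from h import *
st(); C,p,d=shot("wrist","w3"); 
C2,p2,d2=shot("side","s3"); crop(p2[:,:,::-1],220,120,350,270,5,"s3c")
E
```

```text
t 3.43 tcp [0.5687 0.1378 0.1141] z [ 0.003  0.001 -1.   ] yaw_y 6.1 F [ 0.4 -0.   0.1] w 61.9 q [-0.55  0.48  0.32  1.9  -0.21  0.79 -0.01]
```

View pics/w3.png

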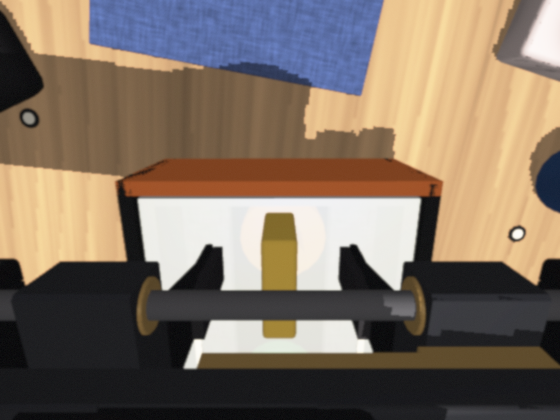

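View pics/s3c.png

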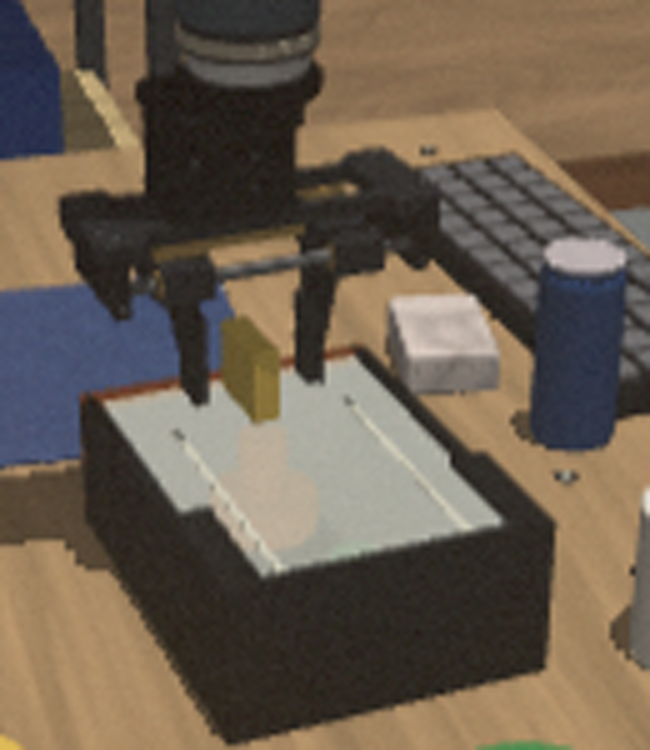

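Request:
carry_out(
  plan=[
    {"gripper":0,"x":0,"y":-0.5,"z":4,"rx":0,"ry":0,"rz":0},
    {"gripper":0,"x":0,"y":0,"z":0,"rx":0,"ry":0,"rz":0},
    {"gripper":0,"x":0,"y":0,"z":0,"rx":0,"ry":0,"rz":0},
    {"gripper":0,"x":0,"y":0,"z":0,"rx":0,"ry":0,"rz":0},
    {"gripper":0,"x":0,"y":0,"z":0,"rx":0,"ry":0,"rz":0},
    {"gripper":0,"x":0,"y":0,"z":0,"rx":0,"ry":0,"rz":0},
    {"gripper":0,"x":0,"y":0,"z":0,"rx":0,"ry":0,"rz":0},
    {"gripper":0,"x":0,"y":0,"z":0,"rx":0,"ry":0,"rz":0},
    {"gripper":0,"x":0,"y":0,"z":0,"rx":0,"ry":0,"rz":0},
    {"gripper":0,"x":0,"y":0,"z":0,"rx":0,"ry":0,"rz":0},
    {"gripper":0,"x":0,"y":0,"z":0,"rx":0,"ry":0,"rz":0},
    {"gripper":0,"x":0,"y":0,"z":0,"rx":0,"ry":0,"rz":0},
  ],
  force=40,
)

```text
time: 4.53
eef_pos: [0.5673, 0.1374, 0.1085]
ee_rot: [-2.101, -2.336, -0.0]
wrist_force: [0.3, 0.8, -0.8]
gripper_width: 0.181
```

Request:
carry_out(
  plan=[
    {"gripper":0,"x":-0.4,"y":0,"z":-2.4,"rx":0,"ry":0.75,"rz":0},
    {"gripper":0,"x":-0.4,"y":0,"z":-2.4,"rx":0,"ry":0.75,"rz":0},
    {"gripper":0,"x":-0.4,"y":0,"z":-2.4,"rx":0,"ry":0.75,"rz":0},
    {"gripper":0,"x":-0.4,"y":0,"z":-2.4,"rx":0,"ry":0.75,"rz":0},
    {"gripper":0,"x":-0.4,"y":0,"z":-2.4,"rx":0,"ry":0.75,"rz":0},
    {"gripper":0,"x":0,"y":0,"z":0,"rx":0,"ry":0,"rz":0},
    {"gripper":0,"x":0,"y":0,"z":0,"rx":0,"ry":0,"rz":0},
    {"gripper":0,"x":0,"y":0,"z":0,"rx":0,"ry":0,"rz":0},
    {"gripper":0,"x":0,"y":0,"z":0,"rx":0,"ry":0,"rz":0},
  ],
)

```text
time: 5.28
eef_pos: [0.5674, 0.1351, 0.1203]
ee_rot: [-2.067, -2.299, -0.067]
wrist_force: [-1.2, -0.3, -1.2]
gripper_width: 0.183
```

```bash
python3 - <<'E'
from h import *
st(); C2,p2,d2=shot("side","s4"); crop(p2[:,:,::-1],220,120,350,270,5,"s4c")
C,p,d=shot("wrist","w4")
E
```

```text
t 5.28 tcp [0.5674 0.1351 0.1203] z [-0.007  0.065 -0.998] yaw_y 6.1 F [-1.2 -0.3 -1.2] w 15.9 q [-0.49  0.47  0.29  1.9  -0.27  0.8   0.06]
```

View pics/w4.png

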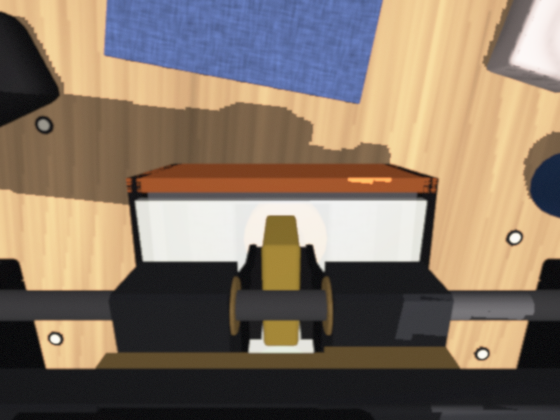

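View pics/s4c.png

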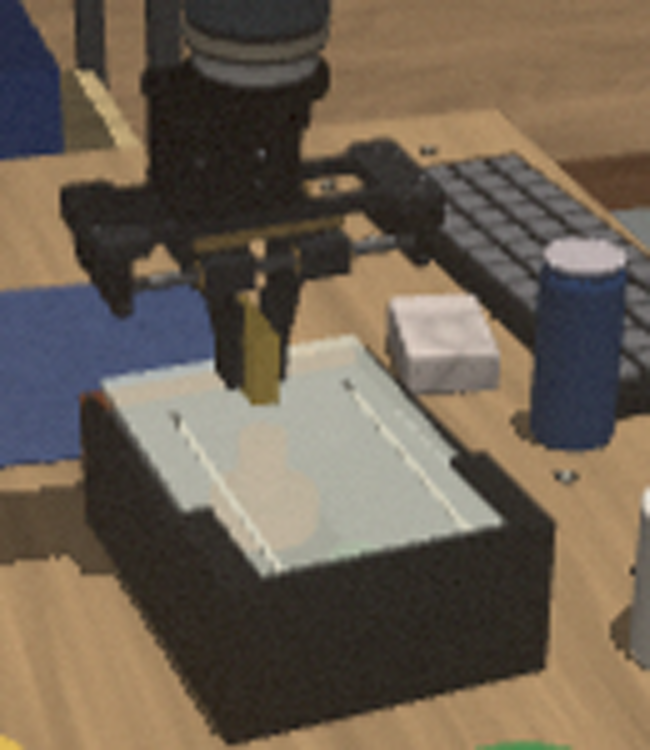

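Request:
carry_out(
  plan=[
    {"gripper":0,"x":8,"y":0,"z":0.2,"rx":0,"ry":0,"rz":0},
    {"gripper":0,"x":8,"y":0,"z":0.2,"rx":0,"ry":0,"rz":0},
    {"gripper":0,"x":8,"y":0,"z":0.2,"rx":0,"ry":0,"rz":0},
    {"gripper":0,"x":8,"y":0,"z":0.2,"rx":0,"ry":0,"rz":0},
  ],
)

```text
time: 5.72
eef_pos: [0.5638, 0.1686, 0.1217]
ee_rot: [-2.066, -2.3, -0.068]
wrist_force: [0.4, 0.1, -2.3]
gripper_width: 0.181
```

Request:
carry_out(
  plan=[
    {"gripper":0,"x":8,"y":0,"z":0.2,"rx":0,"ry":0,"rz":0},
    {"gripper":0,"x":8,"y":0,"z":0.2,"rx":0,"ry":0,"rz":0},
    {"gripper":0,"x":8,"y":0,"z":0.2,"rx":0,"ry":0,"rz":0},
    {"gripper":0,"x":8,"y":0,"z":0.2,"rx":0,"ry":0,"rz":0},
    {"gripper":0,"x":8,"y":0,"z":0.2,"rx":0,"ry":0,"rz":0},
    {"gripper":0,"x":8,"y":0,"z":0.2,"rx":0,"ry":0,"rz":0},
    {"gripper":0,"x":8,"y":0,"z":0.2,"rx":0,"ry":0,"rz":0},
    {"gripper":0,"x":8,"y":0,"z":0.2,"rx":0,"ry":0,"rz":0},
    {"gripper":0,"x":8,"y":0,"z":0.2,"rx":0,"ry":0,"rz":0},
    {"gripper":0,"x":0,"y":0,"z":0,"rx":0,"ry":0,"rz":0},
    {"gripper":0,"x":0,"y":0,"z":0,"rx":0,"ry":0,"rz":0},
  ],
)

```text
time: 6.63
eef_pos: [0.5564, 0.239, 0.1247]
ee_rot: [-2.066, -2.3, -0.068]
wrist_force: [0.1, 0.8, -2.1]
gripper_width: 0.181
```

```bash
python3 - <<'E'
from h import *
st(); C2,p2,d2=shot("side","s5"); crop(p2[:,:,::-1],200,100,350,270,4.4,"s5c")
E
```

```text
t 6.63 tcp [0.5564 0.239  0.1247] z [-0.007  0.065 -0.998] yaw_y 6.1 F [ 0.1  0.8 -2.1] w 15.8 q [-0.65  0.49  0.28  1.85 -0.26  0.82 -0.12]
```

View pics/s5c.png

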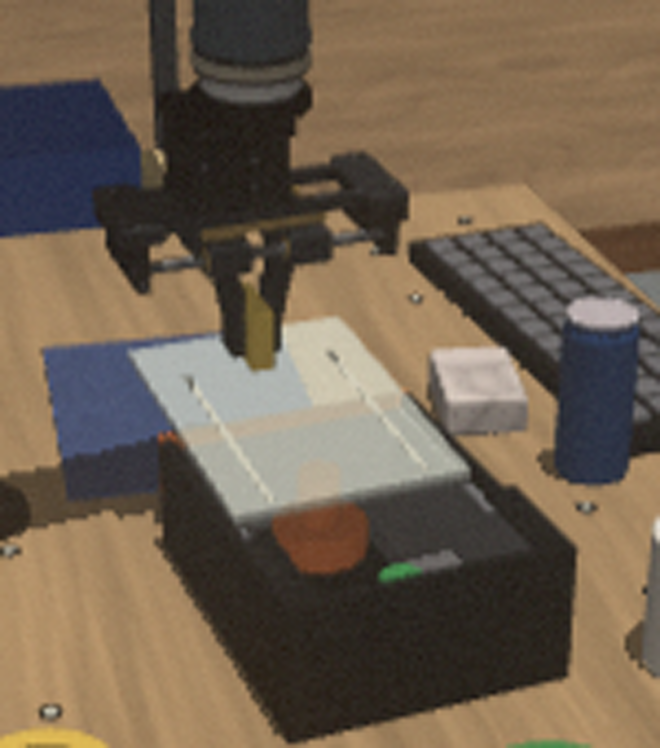

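Request:
carry_out(
  plan=[
    {"gripper":0,"x":3,"y":0,"z":-8,"rx":0,"ry":0,"rz":0},
    {"gripper":0,"x":3,"y":0,"z":-8,"rx":0,"ry":0,"rz":0},
    {"gripper":0,"x":3,"y":0,"z":-8,"rx":0,"ry":0,"rz":0},
    {"gripper":0,"x":3,"y":0,"z":-8,"rx":0,"ry":0,"rz":0},
    {"gripper":0,"x":3,"y":0,"z":-8,"rx":0,"ry":0,"rz":0},
    {"gripper":0,"x":5,"y":0,"z":-4,"rx":0,"ry":-0.75,"rz":0},
    {"gripper":0,"x":10,"y":0,"z":-4,"rx":0,"ry":-0.75,"rz":0},
    {"gripper":0,"x":10,"y":0,"z":0,"rx":0,"ry":-0.75,"rz":0},
    {"gripper":0,"x":15,"y":0,"z":0,"rx":0,"ry":-0.75,"rz":0},
    {"gripper":0,"x":20,"y":0,"z":0,"rx":0,"ry":-0.75,"rz":0},
    {"gripper":0,"x":20,"y":0,"z":0,"rx":0,"ry":0,"rz":0},
    {"gripper":0,"x":20,"y":0,"z":0,"rx":0,"ry":0,"rz":0},
    {"gripper":0,"x":20,"y":0,"z":0,"rx":0,"ry":0,"rz":0},
    {"gripper":0,"x":20,"y":0,"z":0,"rx":0,"ry":0,"rz":0},
    {"gripper":0,"x":20,"y":0,"z":0,"rx":0,"ry":0,"rz":0},
    {"gripper":0,"x":10,"y":0,"z":0,"rx":0,"ry":0,"rz":0},
    {"gripper":0,"x":0,"y":0,"z":0,"rx":0,"ry":0,"rz":0},
    {"gripper":0,"x":0,"y":0,"z":0,"rx":0,"ry":0,"rz":0},
  ],
)

```text
time: 8.18
eef_pos: [0.5371, 0.4191, 0.1753]
ee_rot: [2.099, 2.336, -0.001]
wrist_force: [0.0, -0.4, -1.9]
gripper_width: 0.178
```

```bash
python3 - <<'E'
from h import *
st(); C2,p2,d2=shot("side","s6"); crop(p2[:,:,::-1],180,80,350,270,4,"s6c")
C2,p2,d2=shot("top","t6"); crop(p2[:,:,::-1],90,130,350,280,3,"t6c")
go([.5214,.4357,.034],down(6.1))
E
```

```text
t 8.18 tcp [0.5371 0.4191 0.1753] z [-0.    -0.001 -1.   ] yaw_y 6.1 F [ 0.  -0.4 -1.9] w 15.5 q [-0.93  0.55  0.29  1.61 -0.18  1.01 -0.47]
turn [ 0.   0.1 -0.1] | shift final axes [ 20.1 -14.6 135.5] | shift current axes [ 20.3 -14.6 135.5]
```

View pics/s6c.png

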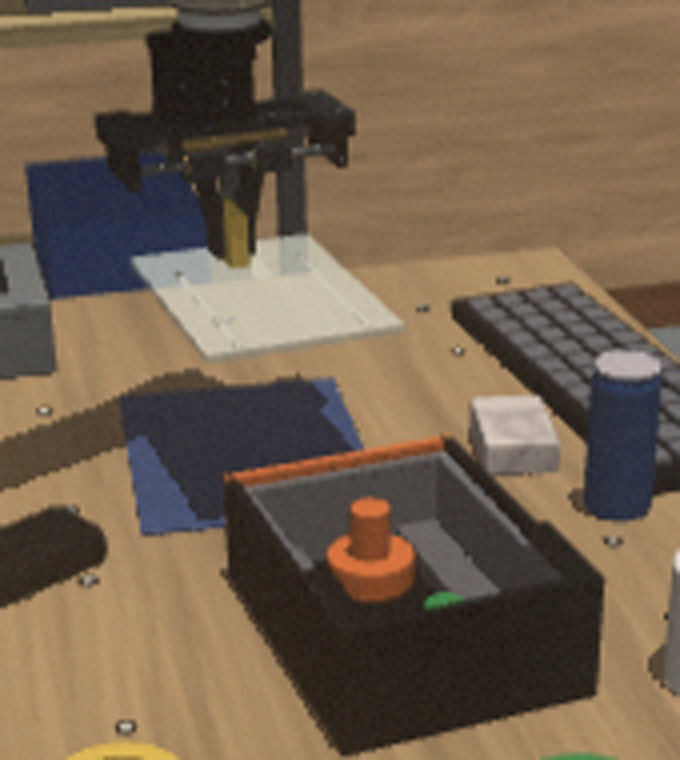

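View pics/t6c.png

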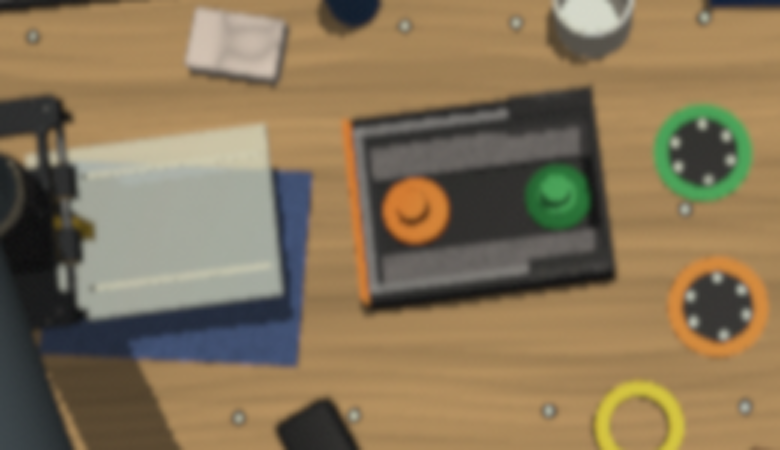

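Request:
carry_out(
  plan=[
    {"gripper":0,"x":10,"y":-6,"z":20,"rx":0,"ry":0,"rz":0},
    {"gripper":0,"x":10,"y":-6,"z":20,"rx":0,"ry":0,"rz":0},
    {"gripper":0,"x":0,"y":0,"z":25,"rx":0,"ry":0,"rz":0},
    {"gripper":0,"x":0,"y":0,"z":25,"rx":0,"ry":0,"rz":0},
    {"gripper":0,"x":0,"y":0,"z":20,"rx":0,"ry":0,"rz":0},
    {"gripper":0,"x":0,"y":0,"z":10,"rx":0,"ry":0,"rz":0},
    {"gripper":0,"x":0,"y":0,"z":5,"rx":0,"ry":0,"rz":0},
    {"gripper":0,"x":0,"y":0,"z":4,"rx":0,"ry":0,"rz":0},
    {"gripper":0,"x":0,"y":0,"z":3,"rx":0,"ry":0,"rz":0},
    {"gripper":0,"x":0,"y":0,"z":2,"rx":0,"ry":0,"rz":0},
    {"gripper":0,"x":0,"y":0,"z":0,"rx":0,"ry":0,"rz":0},
    {"gripper":0,"x":0,"y":0,"z":0,"rx":0,"ry":0,"rz":0},
  ],
)

```text
time: 9.28
eef_pos: [0.5237, 0.4382, 0.0423]
ee_rot: [2.101, 2.336, 0.002]
wrist_force: [0.3, 0.1, -1.2]
gripper_width: 0.179
```

Request:
carry_out(
  plan=[
    {"gripper":0,"x":0,"y":0,"z":1.5,"rx":0,"ry":0,"rz":0},
    {"gripper":0,"x":0,"y":0,"z":0,"rx":0,"ry":0,"rz":0},
    {"gripper":60,"x":0,"y":0,"z":0,"rx":0,"ry":0,"rz":0},
    {"gripper":60,"x":0,"y":0,"z":0,"rx":0,"ry":0,"rz":0},
    {"gripper":60,"x":0,"y":0,"z":0,"rx":0,"ry":0,"rz":0},
    {"gripper":60,"x":0,"y":0,"z":0,"rx":0,"ry":0,"rz":0},
    {"gripper":60,"x":0,"y":0,"z":0,"rx":0,"ry":0,"rz":0},
    {"gripper":60,"x":0,"y":0,"z":-5,"rx":0,"ry":0,"rz":0},
    {"gripper":60,"x":0,"y":0,"z":-15,"rx":0,"ry":0,"rz":0},
    {"gripper":60,"x":0,"y":0,"z":-30,"rx":0,"ry":0,"rz":0},
    {"gripper":60,"x":0,"y":0,"z":-30,"rx":0,"ry":0,"rz":0},
    {"gripper":60,"x":0,"y":0,"z":-30,"rx":0,"ry":0,"rz":0},
    {"gripper":60,"x":-10,"y":0,"z":-30,"rx":0,"ry":0,"rz":0},
    {"gripper":60,"x":-30,"y":0,"z":0,"rx":0,"ry":0,"rz":0},
    {"gripper":60,"x":-30,"y":0,"z":0,"rx":0,"ry":0,"rz":0},
    {"gripper":60,"x":-30,"y":0,"z":0,"rx":0,"ry":0,"rz":0},
    {"gripper":60,"x":-30,"y":0,"z":0,"rx":0,"ry":0,"rz":0},
    {"gripper":60,"x":-30,"y":0,"z":0,"rx":0,"ry":0,"rz":0},
  ],
)

```text
time: 10.78
eef_pos: [0.5405, 0.2774, 0.1817]
ee_rot: [2.1, 2.336, 0.003]
wrist_force: [-1.2, -0.5, 0.0]
gripper_width: 0.602
```

```bash
python3 - <<'E'
from h import *
st()
C2,p2,d2=shot("top","t7"); crop(p2[:,:,::-1],90,130,350,280,3,"t7c")
C,p,d=shot("wrist","w7")
E
```

```text
t 10.78 tcp [0.5405 0.2774 0.1817] z [ 0.002  0.001 -1.   ] yaw_y 6.1 F [-1.2 -0.5  0. ] w 52.3 q [-0.78  0.43  0.32  1.79 -0.16  0.95 -0.29]
```

View pics/t7c.png

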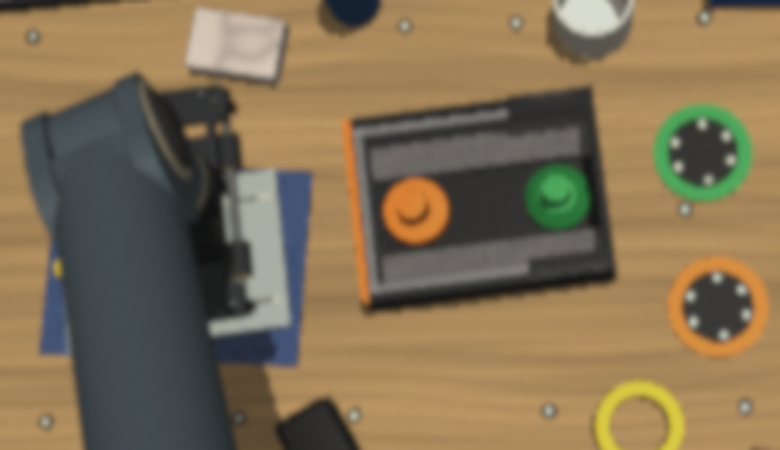

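View pics/w7.png

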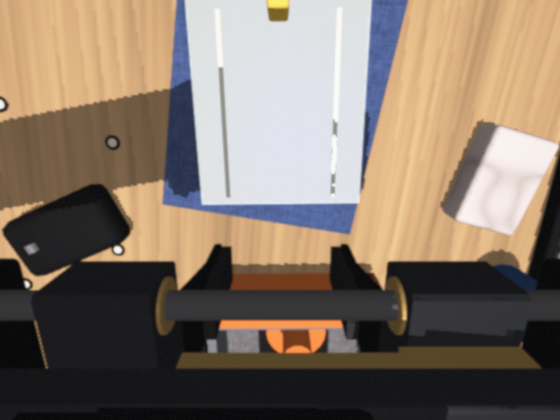

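```bash
cat > parts.py <<'E'
from h import *
def parts(p,C,roi,zt,zb):
    H=hsv(p); h,s,v=[H[...,i].astype(int) for i in range(3)]
    z=np.zeros(h.shape,bool); z[roi[1]:roi[3],roi[0]:roi[2]]=1
    for n,m in dict(green=(h>40)&(h<85)&(s>90),orange=(h>5)&(h<17)&(s>150)&(v>90)).items():
        cs,_=cv2.findContours((m&z).astype(np.uint8),0,cv2.CHAIN_APPROX_NONE)
        if not cs: continue
        c=max(cs,key=cv2.contourArea); e=cv2.fitEllipse(c); print(n,np.round(e[0],1),np.round(e[1],1),"base@",zb,px(C,*e[0],zb).round(4))
if __name__=="__main__":
    import sys
    f=sys.argv[1]; p=cv2.imread(f"pics/{f}.png")[:,:,::-1].copy(); parts(p,cal("top"),(214,160,292,230),.064,.024)
    crop(p[:,:,::-1],210,160,300,230,8,f+"pp")
E
python3 parts.py t7
```

```text
green [275.7 195.1] [21.3 22.3] base@ 0.024 [ 0.5802 -0.0096  0.024 ]
orange [228.1 199.9] [22.  22.3] base@ 0.024 [0.5699 0.1267 0.024 ]
```

View pics/t7pp.png

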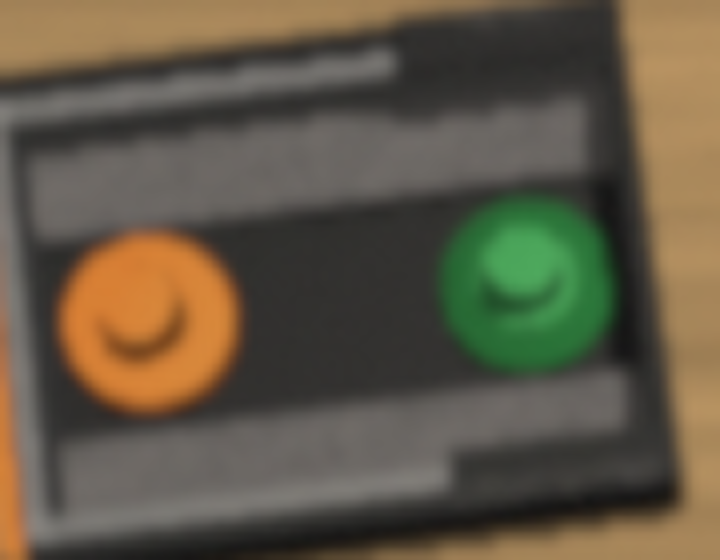

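```bash
python3 - <<'E'
from h import *
st(); go([.5725,.1270,.052],down(6.1))
E
```

```text
t 10.88 tcp [0.5421 0.2717 0.182 ] z [ 0.002 -0.002 -1.   ] yaw_y 5.5 F [-0.4 -1.7 -0.3] w 52.3 q [-0.78  0.43  0.33  1.79 -0.16  0.95 -0.29]
turn [ 0.1  0.1 -0.6] | shift final axes [-147.1   14.9  124. ] | shift current axes [-146.7   16.1  124.3]
```

Request:
carry_out(
  plan=[
    {"gripper":65,"x":-29,"y":3,"z":0,"rx":0,"ry":0,"rz":0},
    {"gripper":65,"x":-29,"y":3,"z":0,"rx":0,"ry":0,"rz":0},
    {"gripper":65,"x":-29,"y":3,"z":0,"rx":0,"ry":0,"rz":0},
    {"gripper":65,"x":-29,"y":3,"z":0,"rx":0,"ry":0,"rz":0},
    {"gripper":65,"x":-29,"y":3,"z":0,"rx":0,"ry":0,"rz":0},
    {"gripper":65,"x":0,"y":0,"z":20,"rx":0,"ry":0,"rz":0},
    {"gripper":65,"x":0,"y":0,"z":20,"rx":0,"ry":0,"rz":0},
    {"gripper":65,"x":0,"y":0,"z":0,"rx":0,"ry":0,"rz":0},
    {"gripper":65,"x":0,"y":0,"z":0,"rx":0,"ry":0,"rz":0},
  ],
)

```text
time: 11.63
eef_pos: [0.5701, 0.1367, 0.1402]
ee_rot: [-2.099, -2.336, 0.001]
wrist_force: [0.0, 0.3, -0.4]
gripper_width: 0.651
```

```bash
python3 - <<'E'
from h import *
st(); go([.5725,.1270,.052],down(6.1)); C,p,d=shot("wrist","w8"); print(proj(C,[.5725,.127,.064]),proj(C,[.57,.127,.064]))
E
```

```text
t 11.63 tcp [0.5701 0.1367 0.1402] z [-0.001  0.    -1.   ] yaw_y 6.1 F [ 0.   0.3 -0.4] w 56.6 q [-0.56  0.45  0.34  1.87 -0.2   0.85 -0.02]
turn [-0.1 -0.   0. ] | shift final axes [-9.9  1.3 82.2] | shift current axes [-9.9  1.4 82.2]
[283.25598221 244.26789925] [279.64461301 243.90744877]
```

View pics/w8.png

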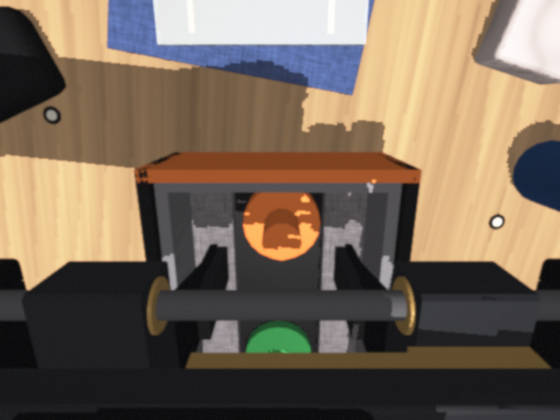

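```bash
python3 - <<'E'
from h import *
C=cal("wrist"); d=np.load("pics/w8.npy"); p=cv2.imread("pics/w8.png")[:,:,::-1].copy()
H=hsv(p); m=(H[...,0]<18)&(H[...,1]>130)&(H[...,2]>60); m[:190]=0;m[264:]=0;m[:,:240]=0;m[:,325:]=0
v,u=np.where(m); P=np.array([pd(C,d,a,b) for a,b in zip(u,v)])
t=P[:,2]>.057; print("stem",t.sum(),P[t].min(0).round(4),P[t].max(0).round(4))
t=(P[:,2]>.022)&(P[:,2]<.034); print("base",t.sum(),P[t].min(0).round(4),P[t].max(0).round(4))
crop(p[:,:,::-1],220,180,340,280,6,"w8c")
E
```

```text
stem 1274 [0.5581 0.1148 0.057 ] [0.5852 0.2176 0.2776]
base 2601 [0.5412 0.0984 0.0226] [0.6022 0.1556 0.034 ]
```

View pics/w8c.png

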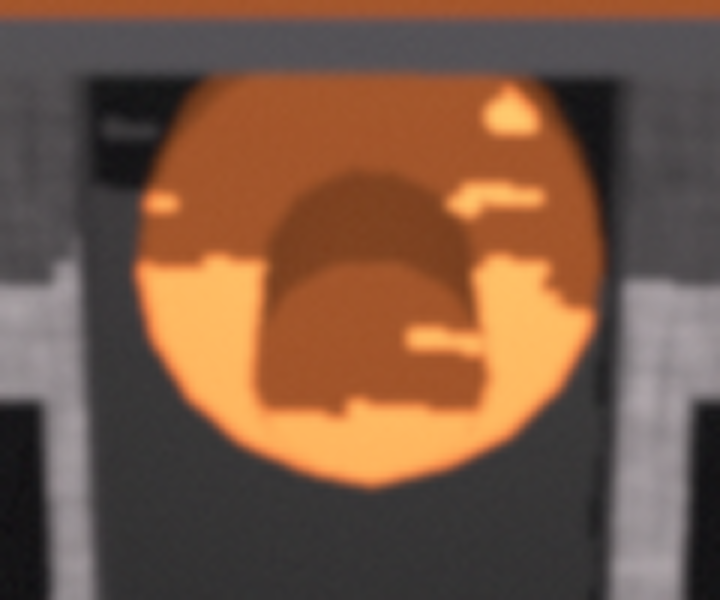

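Request:
carry_out(
  plan=[
    {"gripper":65,"x":-8.5,"y":0.5,"z":20,"rx":0,"ry":0,"rz":0},
    {"gripper":65,"x":0,"y":0,"z":20,"rx":0,"ry":0,"rz":0},
    {"gripper":65,"x":0,"y":0,"z":20,"rx":0,"ry":0,"rz":0},
    {"gripper":65,"x":0,"y":0,"z":14,"rx":0,"ry":0,"rz":0},
    {"gripper":65,"x":0,"y":0,"z":7,"rx":0,"ry":0,"rz":0},
    {"gripper":10,"x":0,"y":0,"z":0,"rx":0,"ry":0,"rz":0},
    {"gripper":10,"x":0,"y":0,"z":0,"rx":0,"ry":0,"rz":0},
    {"gripper":10,"x":0,"y":0,"z":0,"rx":0,"ry":0,"rz":0},
    {"gripper":10,"x":0,"y":0,"z":0,"rx":0,"ry":0,"rz":0},
    {"gripper":10,"x":0,"y":0,"z":0,"rx":0,"ry":0,"rz":0},
    {"gripper":10,"x":0,"y":0,"z":0,"rx":0,"ry":0,"rz":0},
    {"gripper":10,"x":0,"y":0,"z":0,"rx":0,"ry":0,"rz":0},
    {"gripper":10,"x":0,"y":0,"z":0,"rx":0,"ry":0,"rz":0},
    {"gripper":10,"x":0,"y":0,"z":0,"rx":0,"ry":0,"rz":0},
  ],
  force=30,
)

```text
time: 12.85
eef_pos: [0.5722, 0.1279, 0.0598]
ee_rot: [2.101, 2.336, 0.002]
wrist_force: [-2.2, -0.2, 6.7]
gripper_width: 0.314
```

Request:
carry_out(
  plan=[
    {"gripper":10,"x":0,"y":0,"z":-10,"rx":0,"ry":0,"rz":0},
    {"gripper":10,"x":0,"y":0,"z":-20,"rx":0,"ry":0,"rz":0},
    {"gripper":10,"x":0,"y":0,"z":-20,"rx":0,"ry":0,"rz":0},
    {"gripper":10,"x":0,"y":0,"z":-20,"rx":0,"ry":0,"rz":0},
    {"gripper":10,"x":0,"y":0,"z":-20,"rx":0,"ry":0,"rz":0},
    {"gripper":10,"x":0,"y":0,"z":-20,"rx":0,"ry":0,"rz":0},
    {"gripper":10,"x":0,"y":0,"z":-10,"rx":0,"ry":0,"rz":0},
    {"gripper":10,"x":0,"y":0,"z":0,"rx":0,"ry":0,"rz":0},
    {"gripper":10,"x":0,"y":0,"z":0,"rx":0,"ry":0,"rz":0},
  ],
)

```text
time: 13.6
eef_pos: [0.5716, 0.1278, 0.1789]
ee_rot: [-2.1, -2.336, -0.0]
wrist_force: [-0.1, -0.3, -1.4]
gripper_width: 0.318
```

```bash
python3 - <<'E'
from h import *
st(); go([.4767,-.1573,.052],down(6.1)); C,p,d=shot("side","s9");crop(p[:,:,::-1],180,80,350,270,4,"s9c")
E
```

```text
t 13.6 tcp [0.5716 0.1278 0.1789] z [ 0.  0. -1.] yaw_y 6.1 F [-0.1 -0.3 -1.4] w 27.6 q [-0.57  0.4   0.36  1.84 -0.17  0.93 -0.02]
turn [ 0. -0. -0.] | shift final axes [-273.4 -124.7  120.9] | shift current axes [-273.5 -124.6  120.8]
```

View pics/s9c.png

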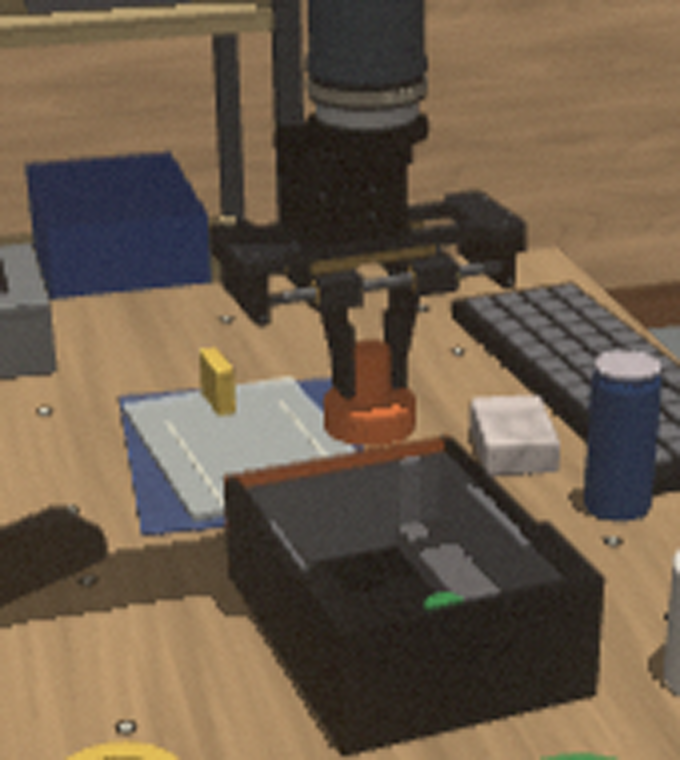

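Request:
carry_out(
  plan=[
    {"gripper":10,"x":-15,"y":-7,"z":0,"rx":0,"ry":0,"rz":0},
    {"gripper":10,"x":-30,"y":-13.5,"z":0,"rx":0,"ry":0,"rz":0},
    {"gripper":10,"x":-30,"y":-13.5,"z":0,"rx":0,"ry":0,"rz":0},
    {"gripper":10,"x":-30,"y":-13.5,"z":0,"rx":0,"ry":0,"rz":0},
    {"gripper":10,"x":-30,"y":-13.5,"z":0,"rx":0,"ry":0,"rz":0},
    {"gripper":10,"x":-30,"y":-13.5,"z":0,"rx":0,"ry":0,"rz":0},
    {"gripper":10,"x":-30,"y":-13.5,"z":0,"rx":0,"ry":0,"rz":0},
    {"gripper":10,"x":-30,"y":-13.5,"z":0,"rx":0,"ry":0,"rz":0},
    {"gripper":10,"x":-30,"y":-13.5,"z":0,"rx":0,"ry":0,"rz":0},
    {"gripper":10,"x":-18,"y":-9.5,"z":0,"rx":0,"ry":0,"rz":0},
    {"gripper":10,"x":0,"y":0,"z":20,"rx":0,"ry":0,"rz":0},
    {"gripper":10,"x":0,"y":0,"z":20,"rx":0,"ry":0,"rz":0},
    {"gripper":10,"x":0,"y":0,"z":20,"rx":0,"ry":0,"rz":0},
    {"gripper":10,"x":0,"y":0,"z":20,"rx":0,"ry":0,"rz":0},
    {"gripper":10,"x":0,"y":0,"z":0,"rx":0,"ry":0,"rz":0},
    {"gripper":10,"x":0,"y":0,"z":0,"rx":0,"ry":0,"rz":0},
  ],
)

```text
time: 14.98
eef_pos: [0.475, -0.1572, 0.0976]
ee_rot: [-2.1, -2.332, 0.004]
wrist_force: [-0.0, -0.0, -1.3]
gripper_width: 0.315
```

```bash
python3 - <<'E'
from h import *
st(); go([.4767,-.1573,.0525],down(6.1)); C,p,d=shot("wrist","w10")
E
```

```text
t 14.98 tcp [ 0.475  -0.1572  0.0976] z [-0.004  0.    -1.   ] yaw_y 6.0 F [-0.  -0.  -1.3] w 27.4 q [-0.1   0.41  0.42  2.1  -0.25  0.69  0.59]
turn [-0.3 -0.  -0.1] | shift final axes [-0.2  1.7 39.1] | shift current axes [-0.3  1.8 39.1]
```

View pics/w10.png

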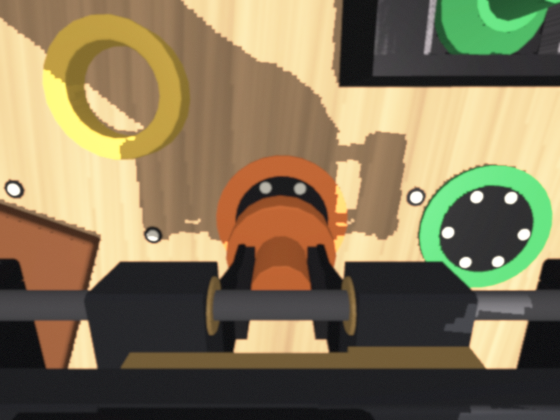

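Centred over the orange pad (pad rim centred near column 282). Lower, release, rise.

Request:
carry_out(
  plan=[
    {"gripper":10,"x":0,"y":1.5,"z":15,"rx":0,"ry":0,"rz":0},
    {"gripper":10,"x":0,"y":0,"z":15,"rx":0,"ry":0,"rz":0},
    {"gripper":10,"x":0,"y":0,"z":5,"rx":0,"ry":0,"rz":0},
    {"gripper":10,"x":0,"y":0,"z":3,"rx":0,"ry":0,"rz":0},
    {"gripper":10,"x":0,"y":0,"z":1,"rx":0,"ry":0,"rz":0},
    {"gripper":10,"x":0,"y":0,"z":0,"rx":0,"ry":0,"rz":0},
    {"gripper":10,"x":0,"y":0,"z":0,"rx":0,"ry":0,"rz":0},
  ],
)

```text
time: 15.62
eef_pos: [0.479, -0.1569, 0.0607]
ee_rot: [2.1, 2.335, 0.001]
wrist_force: [0.6, -0.6, -1.8]
gripper_width: 0.309
```

Request:
carry_out(
  plan=[
    {"gripper":10,"x":0,"y":0,"z":1,"rx":0,"ry":0,"rz":0},
    {"gripper":10,"x":0,"y":0,"z":1,"rx":0,"ry":0,"rz":0},
    {"gripper":10,"x":0,"y":0,"z":0,"rx":0,"ry":0,"rz":0},
    {"gripper":10,"x":0,"y":0,"z":0,"rx":0,"ry":0,"rz":0},
  ],
)

```text
time: 15.95
eef_pos: [0.4784, -0.1567, 0.058]
ee_rot: [-2.101, -2.336, -0.0]
wrist_force: [-0.7, -0.8, -1.8]
gripper_width: 0.314
```

Request:
carry_out(
  plan=[
    {"gripper":10,"x":0,"y":0,"z":1,"rx":0,"ry":0,"rz":0},
    {"gripper":10,"x":0,"y":0,"z":0.5,"rx":0,"ry":0,"rz":0},
    {"gripper":10,"x":0,"y":0,"z":0,"rx":0,"ry":0,"rz":0},
    {"gripper":10,"x":0,"y":0,"z":0,"rx":0,"ry":0,"rz":0},
  ],
)

```text
time: 16.28
eef_pos: [0.4786, -0.1567, 0.0577]
ee_rot: [-2.1, -2.335, -0.002]
wrist_force: [-3.8, 1.2, 11.2]
gripper_width: 0.31
```

Request:
carry_out(
  plan=[
    {"gripper":65,"x":0,"y":0,"z":-0.5,"rx":0,"ry":0,"rz":0},
    {"gripper":65,"x":0,"y":0,"z":0,"rx":0,"ry":0,"rz":0},
    {"gripper":65,"x":0,"y":0,"z":0,"rx":0,"ry":0,"rz":0},
    {"gripper":65,"x":0,"y":0,"z":0,"rx":0,"ry":0,"rz":0},
    {"gripper":65,"x":0,"y":0,"z":0,"rx":0,"ry":0,"rz":0},
    {"gripper":65,"x":0,"y":0,"z":-10,"rx":0,"ry":0,"rz":0},
    {"gripper":65,"x":0,"y":0,"z":-30,"rx":0,"ry":0,"rz":0},
    {"gripper":65,"x":0,"y":0,"z":-30,"rx":0,"ry":0,"rz":0},
    {"gripper":65,"x":0,"y":0,"z":-20,"rx":0,"ry":0,"rz":0},
    {"gripper":65,"x":0,"y":0,"z":0,"rx":0,"ry":0,"rz":0},
  ],
)

```text
time: 17.12
eef_pos: [0.4811, -0.1578, 0.1514]
ee_rot: [2.096, 2.33, 0.008]
wrist_force: [0.7, 0.7, -1.1]
gripper_width: 0.652
```

```bash
python3 - <<'E'
from h import *
st(); go([.582,-.0086,.052],down(6.1)); C,p,d=shot("wrist","w11")
C,p,d=shot("side","s11");crop(p[:,:,::-1],180,180,400,400,3.4,"s11c")
E
```

```text
t 17.12 tcp [ 0.4811 -0.1578  0.1514] z [ 0.009 -0.001 -1.   ] yaw_y 6.0 F [ 0.7  0.7 -1.1] w 56.7 q [-0.14  0.32  0.46  2.06 -0.2   0.8   0.54]
turn [ 0.5  0.1 -0.1] | shift final axes [137.6 116.2  93.4] | shift current axes [137.9 115.2  94.1]
```

View pics/s11c.png

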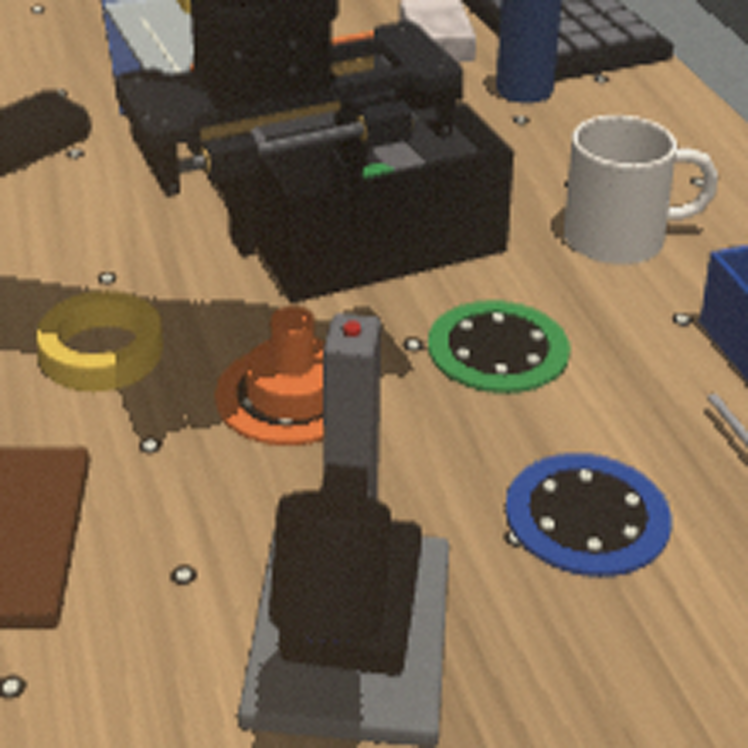

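Request:
carry_out(
  plan=[
    {"gripper":65,"x":17,"y":14,"z":-10,"rx":0,"ry":0,"rz":0},
    {"gripper":65,"x":20,"y":17,"z":0,"rx":0,"ry":0,"rz":0},
    {"gripper":65,"x":20,"y":17,"z":0,"rx":0,"ry":0,"rz":0},
    {"gripper":65,"x":20,"y":17,"z":0,"rx":0,"ry":0,"rz":0},
    {"gripper":65,"x":20,"y":17,"z":0,"rx":0,"ry":0,"rz":0},
    {"gripper":65,"x":20,"y":17,"z":0,"rx":0,"ry":0,"rz":0},
    {"gripper":65,"x":20,"y":17,"z":0,"rx":0,"ry":0,"rz":0},
    {"gripper":65,"x":0,"y":0,"z":20,"rx":0,"ry":0,"rz":0},
    {"gripper":65,"x":0,"y":0,"z":0,"rx":0,"ry":0,"rz":0},
    {"gripper":65,"x":0,"y":0,"z":0,"rx":0,"ry":0,"rz":0},
  ],
)

```text
time: 18.05
eef_pos: [0.5773, -0.0086, 0.1349]
ee_rot: [-2.099, -2.333, 0.007]
wrist_force: [-0.2, -0.5, 0.2]
gripper_width: 0.646
```

```bash
python3 - <<'E'
from h import *
st(); go([.582,-.0086,.052],down(6.1)); C,p,d=shot("wrist","w12")
H=hsv(p); m=(H[...,0]>40)&(H[...,0]<85)&(H[...,1]>90); m[290:]=0
print(blobs(m,100)); v,u=np.where(m); P=np.array([pd(C,d,a,b) for a,b in zip(u,v)])
t=(P[:,2]>.057)&(P[:,2]<.075); print("stem",t.sum(),P[t].min(0).round(4),P[t].max(0).round(4))
E
```

```text
t 18.05 tcp [ 0.5773 -0.0086  0.1349] z [-0.006 -0.001 -1.   ] yaw_y 6.1 F [-0.2 -0.5  0.2] w 56.2 q [-0.36  0.46  0.4   1.9  -0.23  0.84  0.26]
turn [-0.3  0.  -0. ] | shift final axes [-0.5  4.7 76.9] | shift current axes [-0.5  5.1 76.8]
[((np.float64(288.7), np.float64(208.2)), [250, 169, 79, 81, 4839])]
stem 1154 [ 0.5697 -0.0197  0.0572] [0.5948 0.0064 0.0651]
```

View pics/w12.png

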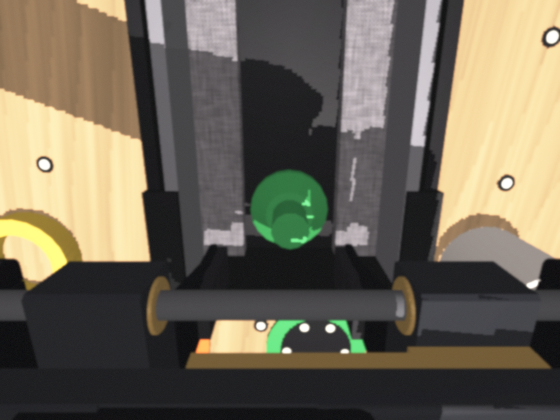

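Request:
carry_out(
  plan=[
    {"gripper":65,"x":1.5,"y":4.5,"z":20,"rx":0,"ry":0,"rz":0},
    {"gripper":65,"x":0,"y":0,"z":20,"rx":0,"ry":0,"rz":0},
    {"gripper":65,"x":0,"y":0,"z":20,"rx":0,"ry":0,"rz":0},
    {"gripper":65,"x":0,"y":0,"z":10,"rx":0,"ry":0,"rz":0},
    {"gripper":65,"x":0,"y":0,"z":5,"rx":0,"ry":0,"rz":0},
    {"gripper":10,"x":0,"y":0,"z":0,"rx":0,"ry":0,"rz":0},
    {"gripper":10,"x":0,"y":0,"z":0,"rx":0,"ry":0,"rz":0},
    {"gripper":10,"x":0,"y":0,"z":0,"rx":0,"ry":0,"rz":0},
    {"gripper":10,"x":0,"y":0,"z":0,"rx":0,"ry":0,"rz":0},
    {"gripper":10,"x":0,"y":0,"z":0,"rx":0,"ry":0,"rz":0},
    {"gripper":10,"x":0,"y":0,"z":0,"rx":0,"ry":0,"rz":0},
    {"gripper":10,"x":0,"y":0,"z":0,"rx":0,"ry":0,"rz":0},
    {"gripper":10,"x":0,"y":0,"z":0,"rx":0,"ry":0,"rz":0},
    {"gripper":10,"x":0,"y":0,"z":0,"rx":0,"ry":0,"rz":0},
  ],
)

```text
time: 19.27
eef_pos: [0.5838, -0.0062, 0.0625]
ee_rot: [2.101, 2.336, 0.001]
wrist_force: [-1.1, -0.1, 5.5]
gripper_width: 0.291
```

Request:
carry_out(
  plan=[
    {"gripper":10,"x":0,"y":0,"z":-10,"rx":0,"ry":0,"rz":0},
    {"gripper":10,"x":0,"y":0,"z":-20,"rx":0,"ry":0,"rz":0},
    {"gripper":10,"x":0,"y":0,"z":-20,"rx":0,"ry":0,"rz":0},
    {"gripper":10,"x":0,"y":0,"z":-20,"rx":0,"ry":0,"rz":0},
    {"gripper":10,"x":0,"y":0,"z":-20,"rx":0,"ry":0,"rz":0},
    {"gripper":10,"x":0,"y":0,"z":-20,"rx":0,"ry":0,"rz":0},
    {"gripper":10,"x":0,"y":0,"z":-10,"rx":0,"ry":0,"rz":0},
    {"gripper":10,"x":0,"y":0,"z":0,"rx":0,"ry":0,"rz":0},
    {"gripper":10,"x":0,"y":0,"z":0,"rx":0,"ry":0,"rz":0},
  ],
)

```text
time: 20.02
eef_pos: [0.5834, -0.0061, 0.1818]
ee_rot: [-2.1, -2.336, -0.0]
wrist_force: [-0.2, -0.2, -2.6]
gripper_width: 0.288
```

```bash
python3 - <<'E'
from h import *
st(); go([.6263,-.1482,.052],down(6.1))
C,p,d=shot("side","s13");crop(p[:,:,::-1],180,100,400,320,3.2,"s13c")
E
```

```text
t 20.02 tcp [ 0.5834 -0.0061  0.1818] z [ 0.  0. -1.] yaw_y 6.1 F [-0.2 -0.2 -2.6] w 25.1 q [-0.38  0.4   0.42  1.85 -0.2   0.93  0.23]
turn [ 0. -0. -0.] | shift final axes [-145.8   27.6  123.8] | shift current axes [-145.8   27.6  123.8]
```

View pics/s13c.png

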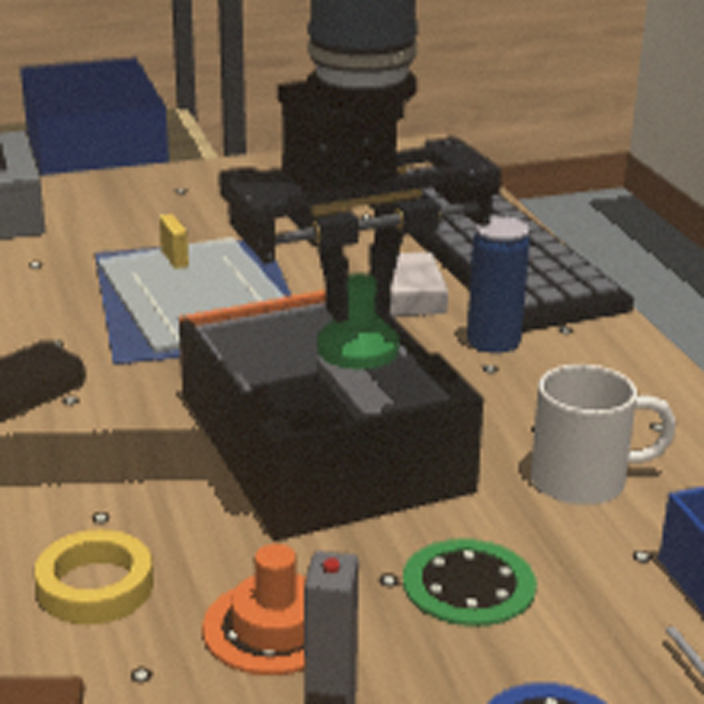

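Request:
carry_out(
  plan=[
    {"gripper":10,"x":-21,"y":4,"z":0,"rx":0,"ry":0,"rz":0},
    {"gripper":10,"x":-25,"y":5,"z":0,"rx":0,"ry":0,"rz":0},
    {"gripper":10,"x":-25,"y":5,"z":0,"rx":0,"ry":0,"rz":0},
    {"gripper":10,"x":-25,"y":5,"z":0,"rx":0,"ry":0,"rz":0},
    {"gripper":10,"x":-25,"y":5,"z":0,"rx":0,"ry":0,"rz":0},
    {"gripper":10,"x":-25,"y":4,"z":0,"rx":0,"ry":0,"rz":0},
    {"gripper":10,"x":0,"y":0,"z":0,"rx":0,"ry":0,"rz":0},
    {"gripper":10,"x":0,"y":0,"z":20,"rx":0,"ry":0,"rz":0},
    {"gripper":10,"x":0,"y":0,"z":20,"rx":0,"ry":0,"rz":0},
    {"gripper":10,"x":0,"y":0,"z":20,"rx":0,"ry":0,"rz":0},
    {"gripper":10,"x":0,"y":0,"z":20,"rx":0,"ry":0,"rz":0},
    {"gripper":10,"x":0,"y":0,"z":0,"rx":0,"ry":0,"rz":0},
    {"gripper":10,"x":0,"y":0,"z":0,"rx":0,"ry":0,"rz":0},
  ],
)

```text
time: 21.15
eef_pos: [0.6254, -0.1478, 0.0998]
ee_rot: [-2.098, -2.333, 0.004]
wrist_force: [0.2, 0.0, -1.5]
gripper_width: 0.292
```

```bash
python3 - <<'E'
from h import *
st(); go([.6263,-.1482,.0545],down(6.1))
C,p,d=shot("wrist","w14")
H=hsv(p); m=(H[...,0]>40)&(H[...,0]<85)&(H[...,1]>90); m[290:]=0
E
```

```text
t 21.15 tcp [ 0.6254 -0.1478  0.0998] z [-0.005  0.001 -1.   ] yaw_y 6.1 F [ 0.2  0.  -1.5] w 25.4 q [-0.11  0.6   0.4   1.76 -0.29  0.85  0.52]
turn [-0.3 -0.1 -0. ] | shift final axes [-0.5  0.9 39.3] | shift current axes [-0.5  1.1 39.3]
```

View pics/w14.png

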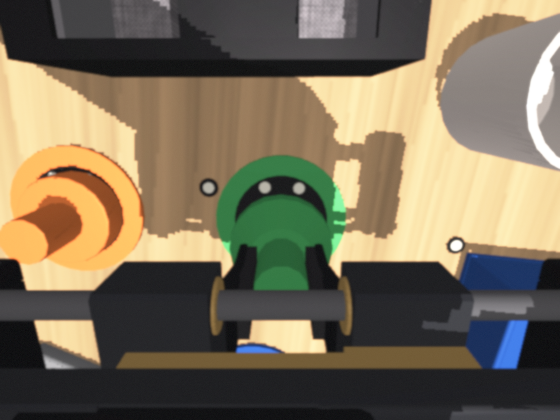

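Request:
carry_out(
  plan=[
    {"gripper":10,"x":0,"y":1,"z":15,"rx":0,"ry":0,"rz":0},
    {"gripper":10,"x":0,"y":0,"z":15,"rx":0,"ry":0,"rz":0},
    {"gripper":10,"x":0,"y":0,"z":5,"rx":0,"ry":0,"rz":0},
    {"gripper":10,"x":0,"y":0,"z":2,"rx":0,"ry":0,"rz":0},
    {"gripper":10,"x":0,"y":0,"z":1,"rx":0,"ry":0,"rz":0},
    {"gripper":10,"x":0,"y":0,"z":1,"rx":0,"ry":0,"rz":0},
    {"gripper":10,"x":0,"y":0,"z":0.5,"rx":0,"ry":0,"rz":0},
    {"gripper":10,"x":0,"y":0,"z":0,"rx":0,"ry":0,"rz":0},
    {"gripper":10,"x":0,"y":0,"z":0,"rx":0,"ry":0,"rz":0},
  ],
)

```text
time: 21.95
eef_pos: [0.6282, -0.1484, 0.063]
ee_rot: [2.1, 2.335, 0.001]
wrist_force: [0.7, 0.7, -1.6]
gripper_width: 0.29
```

Request:
carry_out(
  plan=[
    {"gripper":10,"x":0,"y":0,"z":1,"rx":0,"ry":0,"rz":0},
    {"gripper":10,"x":0,"y":0,"z":1,"rx":0,"ry":0,"rz":0},
    {"gripper":10,"x":0,"y":0,"z":1,"rx":0,"ry":0,"rz":0},
    {"gripper":10,"x":0,"y":0,"z":0,"rx":0,"ry":0,"rz":0},
    {"gripper":10,"x":0,"y":0,"z":0,"rx":0,"ry":0,"rz":0},
  ],
)

```text
time: 22.37
eef_pos: [0.628, -0.1484, 0.0605]
ee_rot: [-2.101, -2.336, -0.001]
wrist_force: [-2.0, 1.2, 5.1]
gripper_width: 0.293
```

Request:
carry_out(
  plan=[
    {"gripper":80,"x":0,"y":0,"z":-0.3,"rx":0,"ry":0,"rz":0},
    {"gripper":80,"x":0,"y":0,"z":0,"rx":0,"ry":0,"rz":0},
    {"gripper":80,"x":0,"y":0,"z":0,"rx":0,"ry":0,"rz":0},
    {"gripper":80,"x":0,"y":0,"z":0,"rx":0,"ry":0,"rz":0},
    {"gripper":80,"x":0,"y":0,"z":0,"rx":0,"ry":0,"rz":0},
    {"gripper":80,"x":0,"y":0,"z":-10,"rx":0,"ry":0,"rz":0},
    {"gripper":80,"x":0,"y":0,"z":-30,"rx":0,"ry":0,"rz":0},
    {"gripper":80,"x":0,"y":0,"z":-30,"rx":0,"ry":0,"rz":0},
    {"gripper":80,"x":0,"y":0,"z":-35,"rx":0,"ry":0,"rz":0},
    {"gripper":80,"x":0,"y":0,"z":-35,"rx":0,"ry":0,"rz":0},
    {"gripper":80,"x":0,"y":0,"z":-35,"rx":0,"ry":0,"rz":0},
    {"gripper":80,"x":20,"y":0,"z":-35,"rx":0,"ry":0,"rz":0},
    {"gripper":80,"x":40,"y":0,"z":0,"rx":0,"ry":0,"rz":0},
    {"gripper":80,"x":40,"y":0,"z":0,"rx":0,"ry":0,"rz":0},
    {"gripper":80,"x":40,"y":0,"z":0,"rx":0,"ry":0,"rz":0},
    {"gripper":80,"x":0,"y":0,"z":0,"rx":0,"ry":0,"rz":0},
  ],
)

```text
time: 23.7
eef_pos: [0.6126, 0.0022, 0.2702]
ee_rot: [-2.081, -2.347, -0.008]
wrist_force: [-0.4, 0.6, -0.3]
gripper_width: 0.803
```

```bash
python3 - <<'E'
from h import *
st()
C,p,d=shot("top","t15");crop(p[:,:,::-1],280,140,480,290,4,"t15c")
C,p,d=shot("side","s15");crop(p[:,:,::-1],200,200,400,400,4,"s15c")
E
```

```text
t 23.7 tcp [0.6126 0.0022 0.2702] z [-0.     0.007 -1.   ] yaw_y 6.9 F [-0.4  0.6 -0.3] w 69.8 q [-0.39  0.36  0.43  1.68 -0.17  1.13  0.2 ]
```

View pics/t15c.png

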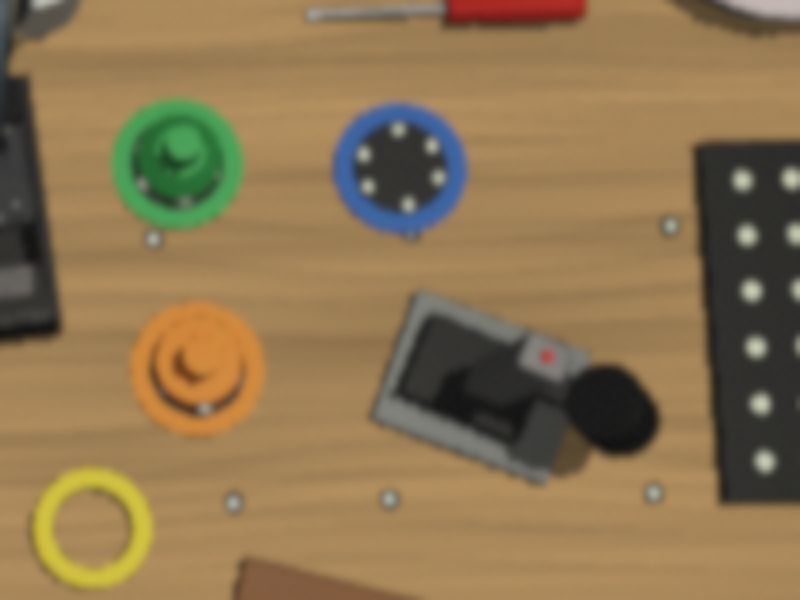

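View pics/s15c.png

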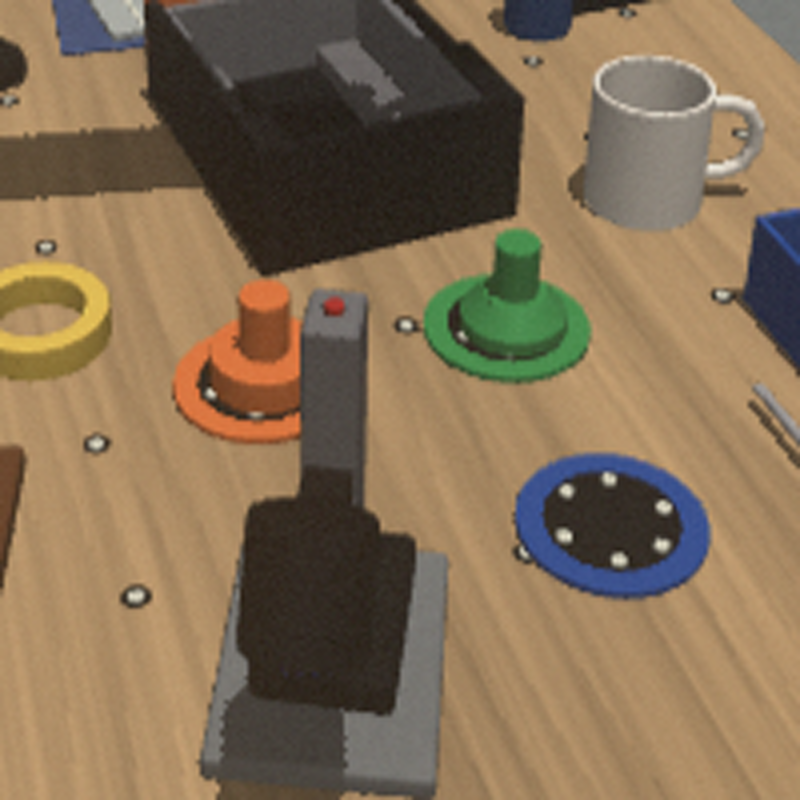

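```bash
cat > tri.py <<'E'
from h import *
def red(f,n,roi):
    p=cv2.imread(f"pics/{f}.png")[:,:,::-1].copy(); H=hsv(p).astype(int)
    m=((H[...,0]<8)|(H[...,0]>172))&(H[...,1]>110)&(H[...,2]>70); z=np.zeros_like(m); z[roi[1]:roi[3],roi[0]:roi[2]]=1
    w=(m&z).astype(float)
    v,u=np.where(w>0); return u.mean(),v.mean(),len(u)
def tri(Ca,a,Cb,b):
    da,db=ray(Ca,*a[:2]),ray(Cb,*b[:2]); da/=np.linalg.norm(da);db/=np.linalg.norm(db)
    A=np.stack([da,-db],1); t=np.linalg.lstsq(A,Cb[1]-Ca[1],rcond=None)[0]
    Pa=Ca[1]+t[0]*da;Pb=Cb[1]+t[1]*db; return (Pa+Pb)/2,np.linalg.norm(Pa-Pb)
if __name__=="__main__":
    T,S=cal("top"),cal("side")
    a=red("t15","top",(405,220,430,240)); b=red("s15","side",(275,268,300,285)); print(a,b); print(tri(T,a,S,b))
    A,B,D=[px(T,280+x/4,140+y/4,.014) for x,y in((415,292),(372,420),(545,482))]
    print("dock",((A+D)/2).round(4),np.linalg.norm(A-B),np.linalg.norm(D-B),np.degrees(np.arctan2(*(D-B)[[1,0]])))
    # neck top face bounds in side depth
    d=np.load("pics/s15.npy")
    for u,v in ((283,277),(280,280),(287,285),(282,300),(284,290)): print(u,v,pd(S,d,u,v).round(4))
    p=cv2.imread("pics/t15.png"); crop(p,368,205,450,268,9,"t15d")
E
python3 tri.py
```

```text
(np.float64(416.5), np.float64(228.5), 4) (np.float64(283.05), np.float64(276.1), 20)
(array([ 0.45676694, -0.35782065,  0.20690726]), np.float64(0.00048214892917066446))
dock [ 0.4549 -0.3568  0.014 ] 0.09658490595288362 0.12683271819173164 -111.2335135286052
283 277 [ 0.4562 -0.3587  0.2059]
280 280 [ 0.4498 -0.3637  0.205 ]
287 285 [ 0.4582 -0.3737  0.201 ]
282 300 [ 0.4514 -0.3696  0.169 ]
284 290 [ 0.4542 -0.3712  0.19  ]
```

View pics/t15d.png

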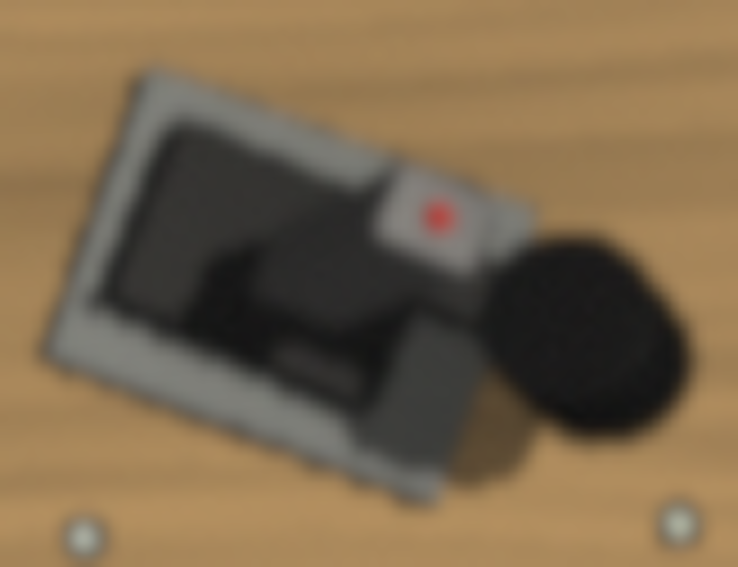

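```bash
python3 - <<'E'
from h import *
st(); go([.458,-.3575,.26],down(-20.5)); go([.458,-.3575,.186],down(-20.5))
E
```

```text
t 23.8 tcp [ 0.6129 -0.0065  0.2703] z [ 0.     0.001 -1.   ] yaw_y 6.4 F [-0.2 -0.8  1.1] w 69.5 q [-0.38  0.36  0.43  1.68 -0.17  1.13  0.21]
turn [ 0.  -0.  26.9] | shift final axes [-383.   -22.2    4.3] | shift current axes [-331.7 -192.8    4. ]
turn [ 0.  -0.  26.9] | shift final axes [-383.   -22.2   78.3] | shift current axes [-331.7 -192.9   78. ]
```

Request:
carry_out(
  plan=[
    {"gripper":80,"x":0,"y":0,"z":0,"rx":0,"ry":0,"rz":5.4},
    {"gripper":80,"x":0,"y":0,"z":0,"rx":0,"ry":0,"rz":5.4},
    {"gripper":80,"x":0,"y":0,"z":0,"rx":0,"ry":0,"rz":5.4},
    {"gripper":80,"x":0,"y":0,"z":0,"rx":0,"ry":0,"rz":5.4},
    {"gripper":80,"x":0,"y":0,"z":0,"rx":0,"ry":0,"rz":5.3},
    {"gripper":80,"x":-30,"y":-2,"z":0,"rx":0,"ry":0,"rz":0},
    {"gripper":80,"x":-30,"y":-2,"z":0,"rx":0,"ry":0,"rz":0},
    {"gripper":80,"x":-30,"y":-2,"z":0,"rx":0,"ry":0,"rz":0},
    {"gripper":80,"x":-30,"y":-2,"z":0,"rx":0,"ry":0,"rz":0},
    {"gripper":80,"x":-30,"y":-2,"z":0,"rx":0,"ry":0,"rz":0},
    {"gripper":80,"x":-30,"y":-2,"z":0,"rx":0,"ry":0,"rz":0},
    {"gripper":80,"x":-30,"y":-2,"z":0,"rx":0,"ry":0,"rz":0},
    {"gripper":80,"x":-30,"y":-2,"z":0,"rx":0,"ry":0,"rz":0},
    {"gripper":80,"x":-30,"y":-2,"z":0,"rx":0,"ry":0,"rz":0},
    {"gripper":80,"x":-30,"y":-2,"z":0,"rx":0,"ry":0,"rz":0},
    {"gripper":80,"x":-30,"y":-1,"z":0,"rx":0,"ry":0,"rz":0},
    {"gripper":80,"x":-30,"y":-1,"z":0,"rx":0,"ry":0,"rz":0},
    {"gripper":80,"x":-10,"y":0,"z":0,"rx":0,"ry":0,"rz":0},
    {"gripper":80,"x":0,"y":0,"z":0,"rx":0,"ry":0,"rz":0},
    {"gripper":80,"x":0,"y":0,"z":0,"rx":0,"ry":0,"rz":0},
  ],
)

```text
time: 25.47
eef_pos: [0.4605, -0.3477, 0.2699]
ee_rot: [-2.588, -1.78, -0.001]
wrist_force: [0.8, 1.0, -0.3]
gripper_width: 0.798
```

```bash
python3 - <<'E'
from h import *
st(); go([.458,-.3575,.186],down(-20.5))
C,p,d=shot("wrist","w16"); C2,p2,d2=shot("side","s16"); crop(p2[:,:,::-1],180,150,400,400,3.2,"s16c")
E
```

```text
t 25.47 tcp [ 0.4605 -0.3477  0.2699] z [ 0.     0.001 -1.   ] yaw_y -21.0 F [ 0.8  1.  -0.3] w 69.4 q [ 0.06  0.33  0.66  1.77 -0.22  1.11  0.43]
turn [-0.  -0.  -0.5] | shift final axes [-10.    1.1  77.9] | shift current axes [-10.1   1.2  77.8]
```

View pics/w16.png

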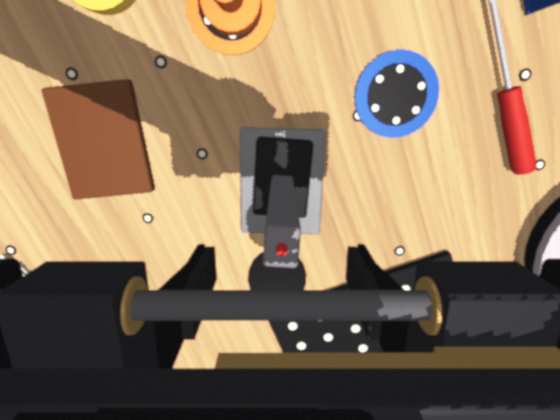

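View pics/s16c.png

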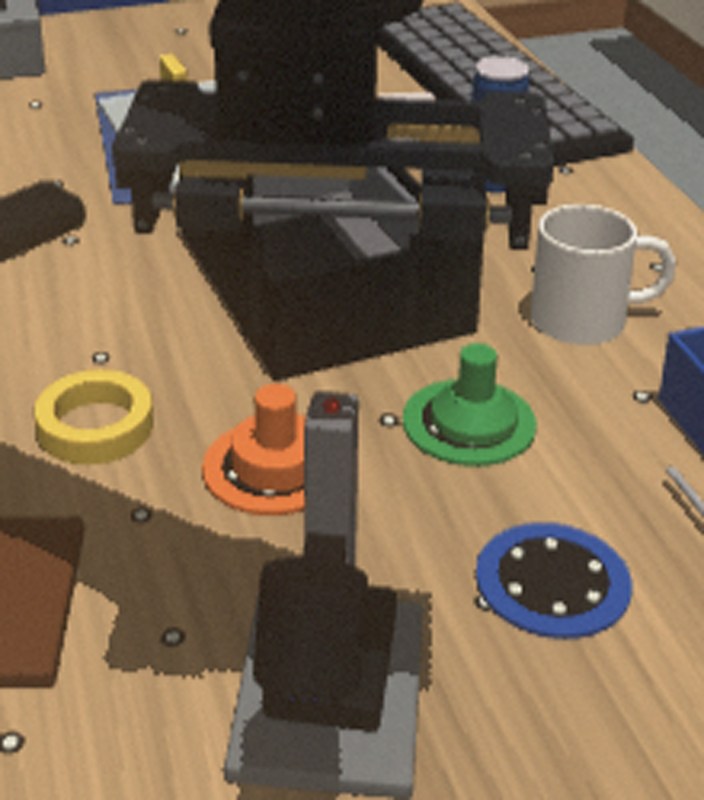

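```bash
python3 - <<'E'
from h import *
C=cal("wrist"); d=np.load("pics/w16.npy"); print(pd(C,d,281,249),px(C,281,249,.207)); go(px(C,281,249,.207)*[1,1,0]+[0,0,.186],down(-20.5))
E
```

```text
[ 0.4583362  -0.35308162  0.20578572] [ 0.45852682 -0.35257725  0.207     ]
turn [-0.  -0.1 -0.2] | shift final axes [-7.6 -0.7 77.6] | shift current axes [-7.7 -0.6 77.6]
```

Request:
carry_out(
  plan=[
    {"gripper":80,"x":-8,"y":0,"z":20,"rx":0,"ry":0,"rz":0},
    {"gripper":80,"x":0,"y":0,"z":20,"rx":0,"ry":0,"rz":0},
    {"gripper":80,"x":0,"y":0,"z":20,"rx":0,"ry":0,"rz":0},
    {"gripper":80,"x":0,"y":0,"z":12,"rx":0,"ry":0,"rz":0},
    {"gripper":80,"x":0,"y":0,"z":5,"rx":0,"ry":0,"rz":0},
    {"gripper":80,"x":0,"y":0,"z":0,"rx":0,"ry":0,"rz":0},
    {"gripper":5,"x":0,"y":0,"z":0,"rx":0,"ry":0,"rz":0},
    {"gripper":5,"x":0,"y":0,"z":0,"rx":0,"ry":0,"rz":0},
    {"gripper":5,"x":0,"y":0,"z":0,"rx":0,"ry":0,"rz":0},
    {"gripper":5,"x":0,"y":0,"z":0,"rx":0,"ry":0,"rz":0},
    {"gripper":5,"x":0,"y":0,"z":0,"rx":0,"ry":0,"rz":0},
    {"gripper":5,"x":0,"y":0,"z":0,"rx":0,"ry":0,"rz":0},
    {"gripper":5,"x":0,"y":0,"z":0,"rx":0,"ry":0,"rz":0},
    {"gripper":5,"x":0,"y":0,"z":0,"rx":0,"ry":0,"rz":0},
    {"gripper":5,"x":0,"y":0,"z":0,"rx":0,"ry":0,"rz":0},
    {"gripper":5,"x":0,"y":0,"z":0,"rx":0,"ry":0,"rz":0},
    {"gripper":5,"x":0,"y":0,"z":0,"rx":0,"ry":0,"rz":0},
  ],
  force=58,
)

```text
time: 26.98
eef_pos: [0.458, -0.3547, 0.1928]
ee_rot: [-2.586, -1.783, 0.0]
wrist_force: [-0.0, 0.6, 1.3]
gripper_width: 0.276
```

```bash
python3 - <<'E'
from h import *
st()
C,p,d=shot("wrist","w17")
C2,p2,d2=shot("side","s17"); crop(p2[:,:,::-1],200,200,400,400,3.5,"s17c")
E
```

```text
t 26.98 tcp [ 0.458  -0.3547  0.1928] z [-0.  0. -1.] yaw_y -20.8 F [-0.   0.6  1.3] w 24.0 q [ 0.11  0.42  0.63  1.85 -0.29  0.97  0.5 ]
```

View pics/w17.png

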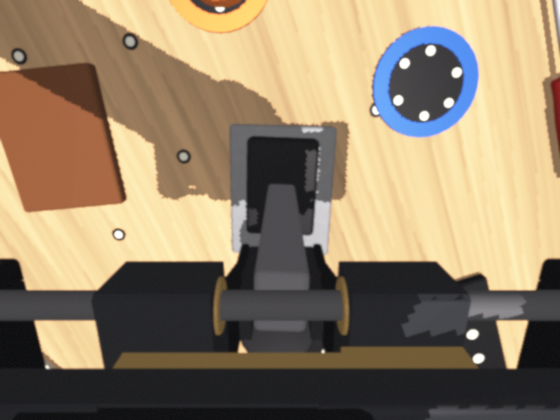

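View pics/s17c.png

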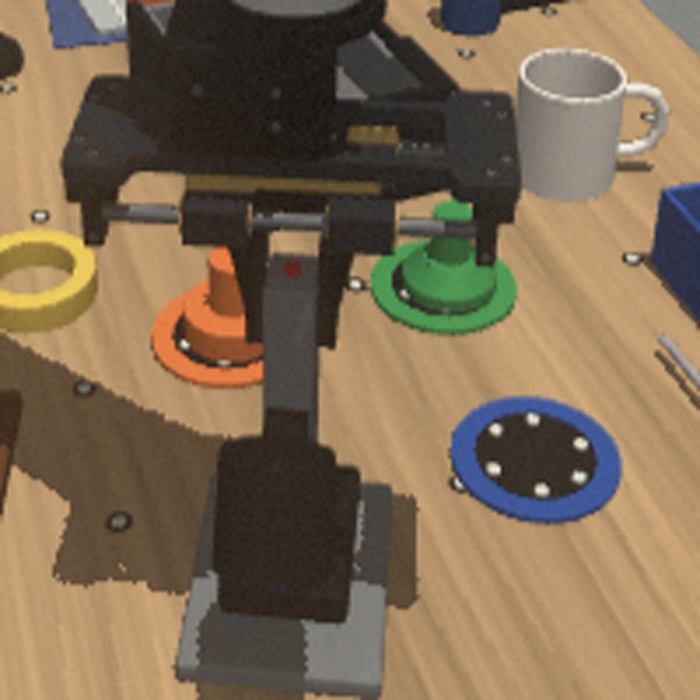

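Request:
carry_out(
  plan=[
    {"gripper":5,"x":0,"y":0,"z":-5,"rx":0,"ry":0,"rz":0},
    {"gripper":5,"x":0,"y":0,"z":-15,"rx":0,"ry":0,"rz":0},
    {"gripper":5,"x":0,"y":0,"z":-15,"rx":0,"ry":0,"rz":0},
    {"gripper":5,"x":0,"y":0,"z":-15,"rx":0,"ry":0,"rz":0},
    {"gripper":5,"x":0,"y":0,"z":-15,"rx":0,"ry":0,"rz":0},
    {"gripper":5,"x":0,"y":0,"z":-15,"rx":0,"ry":0,"rz":0},
    {"gripper":5,"x":0,"y":0,"z":-10,"rx":0,"ry":0,"rz":0},
    {"gripper":5,"x":0,"y":0,"z":-5,"rx":0,"ry":0,"rz":0},
    {"gripper":5,"x":0,"y":0,"z":0,"rx":0,"ry":0,"rz":0},
    {"gripper":5,"x":0,"y":0,"z":0,"rx":0,"ry":0,"rz":0},
  ],
)

```text
time: 27.92
eef_pos: [0.4578, -0.3542, 0.287]
ee_rot: [-2.585, -1.783, 0.001]
wrist_force: [-0.4, -0.4, -5.2]
gripper_width: 0.274
```

```bash
python3 - <<'E'
from h import *
st()
C2,p2,d2=shot("side","s18"); crop(p2[:,:,::-1],180,130,400,400,2.9,"s18c")
C,p,d=shot("top","t18");crop(p[:,:,::-1],280,140,480,290,4,"t18c")
E
```

```text
t 27.92 tcp [ 0.4578 -0.3542  0.287 ] z [-0.001  0.001 -1.   ] yaw_y -20.8 F [-0.4 -0.4 -5.2] w 23.8 q [ 0.06  0.32  0.67  1.75 -0.21  1.15  0.44]
```

View pics/s18c.png

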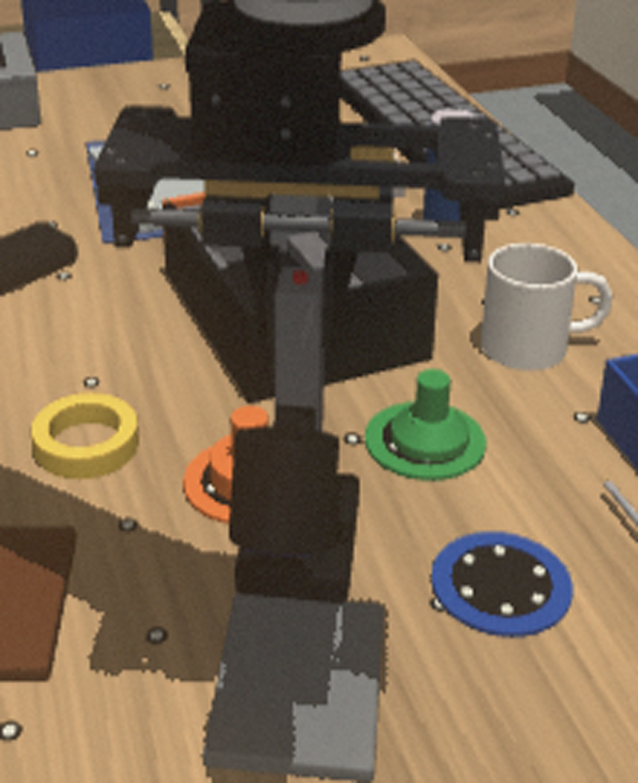

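View pics/t18c.png

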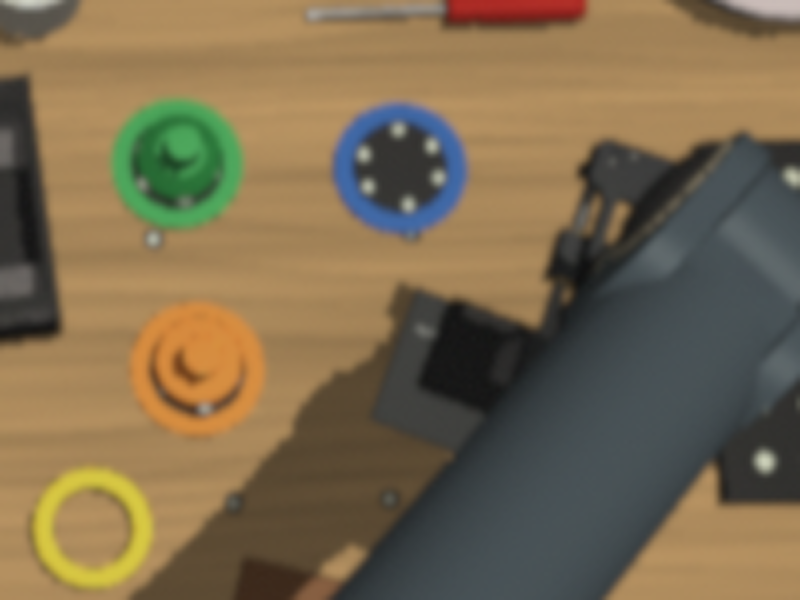

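```bash
python3 - <<'E'
from h import *
st(); go([.5396,.0047,.287],None,False);go([.5396,.0047,.287],down(-20.7),False)
E
```

```text
t 28.02 tcp [ 0.4576 -0.354   0.2865] z [-0.002  0.001 -1.   ] yaw_y -20.8 F [-0.4  0.5 -4.9] w 23.7 q [ 0.06  0.32  0.67  1.75 -0.21  1.15  0.44]
turn [0. 0. 0.] | shift final axes [ 3.644e+02 -5.090e+01 -1.000e-01] | shift current axes [ 3.644e+02 -5.090e+01 -1.000e-01]
turn [-0.1 -0.  -0.1] | shift final axes [364.6 -50.1  -0.5] | shift current axes [ 3.644e+02 -5.090e+01 -1.000e-01]
```

Request:
carry_out(
  plan=[
    {"gripper":5,"x":10,"y":-1.5,"z":0,"rx":0,"ry":0,"rz":0},
    {"gripper":5,"x":20,"y":-3,"z":0,"rx":0,"ry":0,"rz":0},
    {"gripper":5,"x":25,"y":-3.5,"z":0,"rx":0,"ry":0,"rz":0},
    {"gripper":5,"x":25,"y":-3.5,"z":0,"rx":0,"ry":0,"rz":0},
    {"gripper":5,"x":25,"y":-3.5,"z":0,"rx":0,"ry":0,"rz":0},
    {"gripper":5,"x":25,"y":-3.5,"z":0,"rx":0,"ry":0,"rz":0},
    {"gripper":5,"x":25,"y":-3.5,"z":0,"rx":0,"ry":0,"rz":0},
    {"gripper":5,"x":25,"y":-3.5,"z":0,"rx":0,"ry":0,"rz":0},
    {"gripper":5,"x":25,"y":-3.5,"z":0,"rx":0,"ry":0,"rz":0},
    {"gripper":5,"x":25,"y":-3.5,"z":0,"rx":0,"ry":0,"rz":0},
    {"gripper":5,"x":25,"y":-3.5,"z":0,"rx":0,"ry":0,"rz":0},
    {"gripper":5,"x":25,"y":-3.5,"z":0,"rx":0,"ry":0,"rz":0},
    {"gripper":5,"x":25,"y":-3.5,"z":0,"rx":0,"ry":0,"rz":0},
    {"gripper":5,"x":25,"y":-3.5,"z":0,"rx":0,"ry":0,"rz":0},
    {"gripper":5,"x":20,"y":-2.5,"z":0,"rx":0,"ry":0,"rz":0},
    {"gripper":5,"x":14,"y":-1,"z":0,"rx":0,"ry":0,"rz":0},
    {"gripper":5,"x":0,"y":0,"z":0,"rx":0,"ry":0,"rz":0},
    {"gripper":5,"x":0,"y":0,"z":0,"rx":0,"ry":0,"rz":0},
    {"gripper":5,"x":0,"y":0,"z":0,"rx":0,"ry":0,"rz":0},
  ],
)

```text
time: 29.6
eef_pos: [0.5404, 0.0019, 0.2875]
ee_rot: [2.587, 1.781, -0.002]
wrist_force: [-0.0, 0.6, -5.4]
gripper_width: 0.272
```

```bash
python3 - <<'E'
from h import *
st(); go([.5396,.0047,.287],down(-20.7),False)
C2,p2,d2=shot("side","s19"); crop(p2[:,:,::-1],180,50,400,350,2,"s19c")
C,p,d=shot("top","t19");crop(p[:,:,::-1],280,140,480,290,4,"t19c")
E
```

```text
t 29.6 tcp [0.5404 0.0019 0.2875] z [-0.001 -0.001 -1.   ] yaw_y -20.9 F [-0.   0.6 -5.4] w 23.7 q [-0.5   0.22  0.5   1.83 -0.12  1.12 -0.32]
turn [-0.   0.1 -0.2] | shift final axes [ 2.4 -1.7  0.5] | shift current axes [ 2.4 -1.7  0.5]
```

View pics/s19c.png

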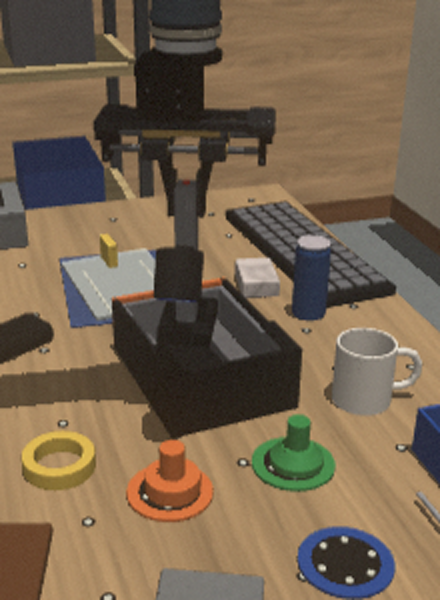

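View pics/t19c.png

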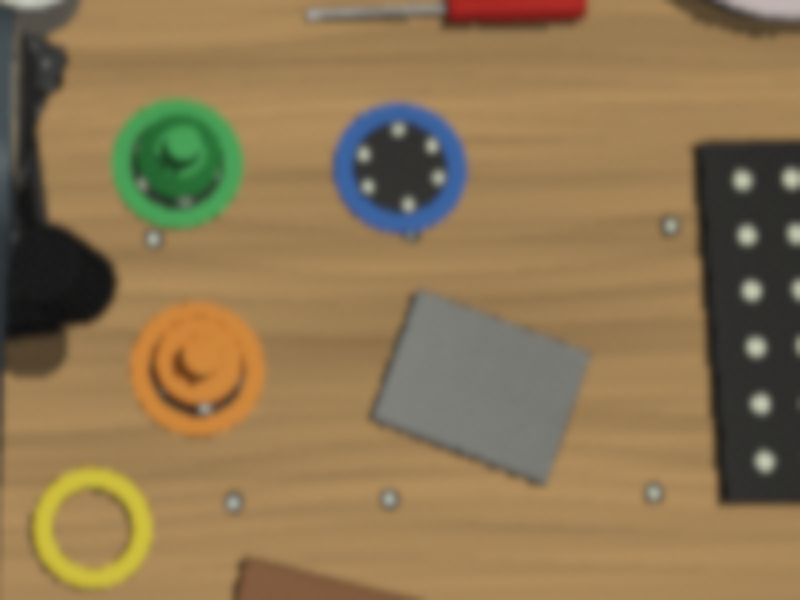

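```bash
python3 - <<'E'
from h import *
C=cal("top"); h=np.radians(-110.8); u=np.array([np.cos(h),np.sin(h),0]); n=np.array([.5404,.0019,0]); L=n+.08*u+[0,0,.193]
s=np.array([u[0]*.5,u[1]*.5,-.866]); print("lens",L,"hit",L+s*.185)
for P in (L,L-s*.055,L-s*.055+[0,0,.01],[.4786,-.1567,.062]): print(((proj(C,P)-[280,140])*4).round(0))
# hub stem top
p=cv2.imread("pics/t19.png")[:,:,::-1].copy(); 
E
```

```text
lens [ 0.51199144 -0.07288605  0.193     ] hit [ 0.47914405 -0.15935743  0.03279   ]
[ 78. 279.]
[ 36. 253.]
[ 36. 251.]
[199. 352.]
```

Request:
carry_out(
  plan=[
    {"gripper":5,"x":0,"y":0,"z":0,"rx":0,"ry":0,"rz":0},
    {"gripper":5,"x":0,"y":0,"z":0,"rx":0,"ry":0,"rz":0},
    {"gripper":5,"x":0,"y":0,"z":0,"rx":0,"ry":0,"rz":0},
    {"gripper":5,"x":0,"y":0,"z":0,"rx":0,"ry":0,"rz":0},
    {"gripper":5,"x":0,"y":0,"z":0,"rx":0,"ry":0,"rz":0},
    {"gripper":5,"x":0,"y":0,"z":0,"rx":0,"ry":0,"rz":0},
    {"gripper":5,"x":0,"y":0,"z":0,"rx":0,"ry":0,"rz":0},
    {"gripper":5,"x":0,"y":0,"z":0,"rx":0,"ry":0,"rz":0},
    {"gripper":5,"x":0,"y":0,"z":0,"rx":0,"ry":0,"rz":0},
    {"gripper":5,"x":0,"y":0,"z":0,"rx":0,"ry":0,"rz":0},
    {"gripper":5,"x":0,"y":0,"z":0,"rx":0,"ry":0,"rz":0},
    {"gripper":5,"x":0,"y":0,"z":0,"rx":0,"ry":0,"rz":0},
    {"gripper":5,"x":0,"y":0,"z":0,"rx":0,"ry":0,"rz":0},
    {"gripper":5,"x":0,"y":0,"z":0,"rx":0,"ry":0,"rz":0},
    {"gripper":5,"x":0,"y":0,"z":0,"rx":0,"ry":0,"rz":0},
    {"gripper":5,"x":0,"y":0,"z":0,"rx":0,"ry":0,"rz":0},
    {"gripper":5,"x":0,"y":0,"z":0,"rx":0,"ry":0,"rz":0},
    {"gripper":5,"x":0,"y":0,"z":0,"rx":0,"ry":0,"rz":0},
    {"gripper":5,"x":0,"y":0,"z":0,"rx":0,"ry":0,"rz":0},
    {"gripper":5,"x":0,"y":0,"z":0,"rx":0,"ry":0,"rz":0},
  ],
)

```text
time: 31.37
eef_pos: [0.5408, 0.0033, 0.2878]
ee_rot: [-2.586, -1.783, -0.0]
wrist_force: [0.6, -0.0, -4.3]
gripper_width: 0.273
```

Request:
carry_out(
  plan=[
    {"gripper":5,"x":0,"y":0,"z":0,"rx":0,"ry":0,"rz":0},
    {"gripper":5,"x":0,"y":0,"z":0,"rx":0,"ry":0,"rz":0},
    {"gripper":5,"x":0,"y":0,"z":0,"rx":0,"ry":0,"rz":0},
    {"gripper":5,"x":0,"y":0,"z":0,"rx":0,"ry":0,"rz":0},
    {"gripper":5,"x":0,"y":0,"z":0,"rx":0,"ry":0,"rz":0},
    {"gripper":5,"x":0,"y":0,"z":0,"rx":0,"ry":0,"rz":0},
    {"gripper":5,"x":0,"y":0,"z":0,"rx":0,"ry":0,"rz":0},
    {"gripper":5,"x":0,"y":0,"z":0,"rx":0,"ry":0,"rz":0},
    {"gripper":5,"x":0,"y":0,"z":0,"rx":0,"ry":0,"rz":0},
    {"gripper":5,"x":0,"y":0,"z":0,"rx":0,"ry":0,"rz":0},
    {"gripper":5,"x":0,"y":0,"z":0,"rx":0,"ry":0,"rz":0},
    {"gripper":5,"x":0,"y":0,"z":0,"rx":0,"ry":0,"rz":0},
    {"gripper":5,"x":0,"y":0,"z":0,"rx":0,"ry":0,"rz":0},
    {"gripper":5,"x":0,"y":0,"z":0,"rx":0,"ry":0,"rz":0},
    {"gripper":5,"x":0,"y":0,"z":0,"rx":0,"ry":0,"rz":0},
    {"gripper":5,"x":0,"y":0,"z":0,"rx":0,"ry":0,"rz":0},
    {"gripper":5,"x":0,"y":0,"z":0,"rx":0,"ry":0,"rz":0},
    {"gripper":5,"x":0,"y":0,"z":0,"rx":0,"ry":0,"rz":0},
    {"gripper":5,"x":0,"y":0,"z":0,"rx":0,"ry":0,"rz":0},
    {"gripper":5,"x":0,"y":0,"z":0,"rx":0,"ry":0,"rz":0},
  ],
)

```text
time: 33.03
eef_pos: [0.5408, 0.0034, 0.2878]
ee_rot: [-2.586, -1.783, -0.0]
wrist_force: [-0.2, 0.2, -4.9]
gripper_width: 0.271
```

```bash
python3 - <<'E'
from h import *
st(); 
C,p,d=shot("top","t20");crop(p[:,:,::-1],200,110,480,290,2.8,"t20c")
go([.689,.013,.287],down(-20.7),False)
E
```

```text
t 33.03 tcp [0.5408 0.0034 0.2878] z [ 0.  0. -1.] yaw_y -20.8 F [-0.2  0.2 -4.9] w 23.6 q [-0.5   0.22  0.5   1.83 -0.12  1.12 -0.32]
turn [-0.  -0.  -0.1] | shift final axes [ 61.4 135.2   0.7] | shift current axes [ 61.7 135.1   0.7]
```

View pics/t20c.png

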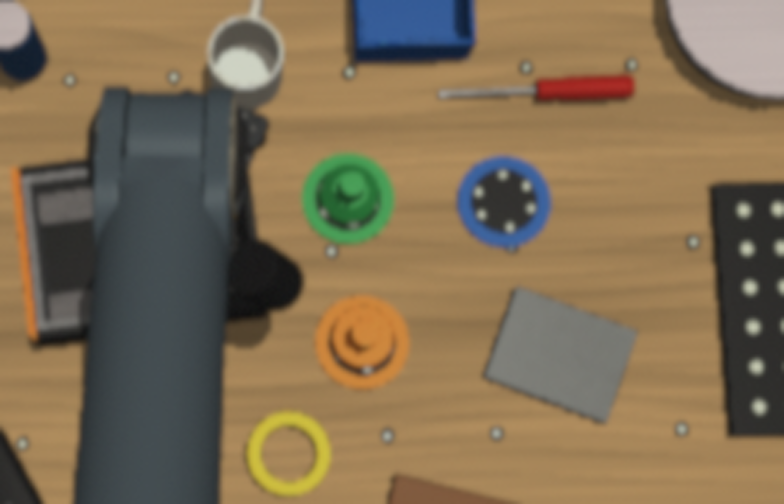

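Request:
carry_out(
  plan=[
    {"gripper":5,"x":5,"y":12,"z":0,"rx":0,"ry":0,"rz":0},
    {"gripper":5,"x":10,"y":22,"z":0,"rx":0,"ry":0,"rz":0},
    {"gripper":5,"x":10,"y":22,"z":0,"rx":0,"ry":0,"rz":0},
    {"gripper":5,"x":10,"y":22,"z":0,"rx":0,"ry":0,"rz":0},
    {"gripper":5,"x":10,"y":22,"z":0,"rx":0,"ry":0,"rz":0},
    {"gripper":5,"x":10,"y":22,"z":0,"rx":0,"ry":0,"rz":0},
    {"gripper":5,"x":6,"y":13,"z":0,"rx":0,"ry":0,"rz":0},
    {"gripper":5,"x":0,"y":0,"z":0,"rx":0,"ry":0,"rz":0},
    {"gripper":5,"x":0,"y":0,"z":0,"rx":0,"ry":0,"rz":0},
    {"gripper":5,"x":0,"y":0,"z":0,"rx":0,"ry":0,"rz":0},
    {"gripper":5,"x":0,"y":0,"z":0,"rx":0,"ry":0,"rz":0},
  ],
)

```text
time: 34.0
eef_pos: [0.6879, 0.0122, 0.2877]
ee_rot: [-2.586, -1.783, 0.001]
wrist_force: [-0.3, -0.8, -3.8]
gripper_width: 0.268
```

```bash
python3 - <<'E'
from h import *
st(); 
C,p,d=shot("top","t21");crop(p[:,:,::-1],200,110,480,290,2.8,"t21c")
go([.689,.013,.287],down(-20.7),False)
C2,p2,d2=shot("side","s21"); crop(p2[:,:,::-1],180,50,400,350,2,"s21c")
E
```

```text
t 34.0 tcp [0.6879 0.0122 0.2877] z [-0.001  0.    -1.   ] yaw_y -20.8 F [-0.3 -0.8 -3.8] w 23.3 q [-0.4   0.49  0.49  1.47 -0.24  1.24 -0.25]
turn [-0.  -0.  -0.1] | shift final axes [1.1 0.7 0.9] | shift current axes [1.1 0.7 0.9]
```

View pics/t21c.png

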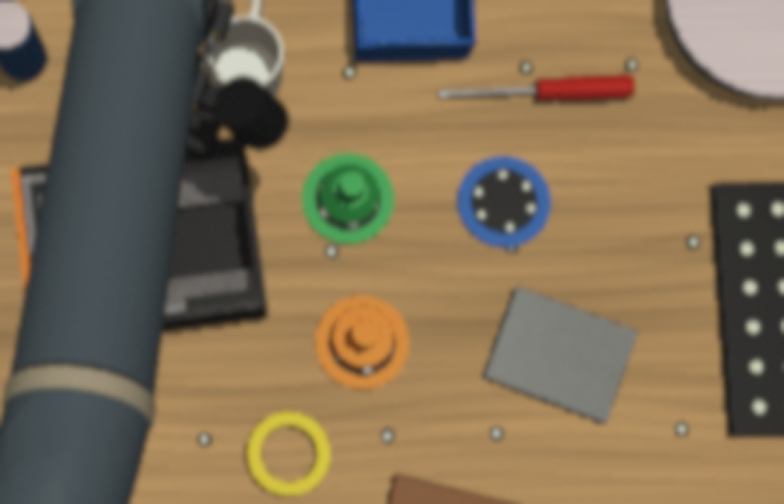

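View pics/s21c.png

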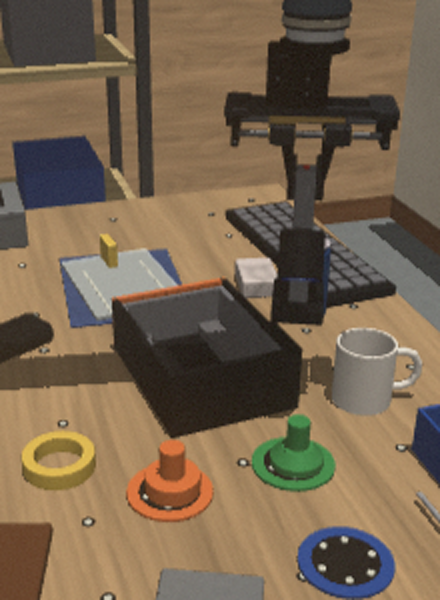

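Parts unmoved, scanner upright and clear of the mug. Hold for the green part.

Request:
carry_out(
  plan=[
    {"gripper":5,"x":0,"y":0,"z":0,"rx":0,"ry":0,"rz":0},
    {"gripper":5,"x":0,"y":0,"z":0,"rx":0,"ry":0,"rz":0},
    {"gripper":5,"x":0,"y":0,"z":0,"rx":0,"ry":0,"rz":0},
    {"gripper":5,"x":0,"y":0,"z":0,"rx":0,"ry":0,"rz":0},
    {"gripper":5,"x":0,"y":0,"z":0,"rx":0,"ry":0,"rz":0},
    {"gripper":5,"x":0,"y":0,"z":0,"rx":0,"ry":0,"rz":0},
    {"gripper":5,"x":0,"y":0,"z":0,"rx":0,"ry":0,"rz":0},
    {"gripper":5,"x":0,"y":0,"z":0,"rx":0,"ry":0,"rz":0},
    {"gripper":5,"x":0,"y":0,"z":0,"rx":0,"ry":0,"rz":0},
    {"gripper":5,"x":0,"y":0,"z":0,"rx":0,"ry":0,"rz":0},
    {"gripper":5,"x":0,"y":0,"z":0,"rx":0,"ry":0,"rz":0},
    {"gripper":5,"x":0,"y":0,"z":0,"rx":0,"ry":0,"rz":0},
    {"gripper":5,"x":0,"y":0,"z":0,"rx":0,"ry":0,"rz":0},
    {"gripper":5,"x":0,"y":0,"z":0,"rx":0,"ry":0,"rz":0},
    {"gripper":5,"x":0,"y":0,"z":0,"rx":0,"ry":0,"rz":0},
    {"gripper":5,"x":0,"y":0,"z":0,"rx":0,"ry":0,"rz":0},
    {"gripper":5,"x":0,"y":0,"z":0,"rx":0,"ry":0,"rz":0},
    {"gripper":5,"x":0,"y":0,"z":0,"rx":0,"ry":0,"rz":0},
    {"gripper":5,"x":0,"y":0,"z":0,"rx":0,"ry":0,"rz":0},
    {"gripper":5,"x":0,"y":0,"z":0,"rx":0,"ry":0,"rz":0},
  ],
)

```text
time: 35.77
eef_pos: [0.6886, 0.0124, 0.2877]
ee_rot: [-2.586, -1.783, -0.0]
wrist_force: [0.0, -0.4, -5.6]
gripper_width: 0.276
```

Request:
carry_out(
  plan=[
    {"gripper":5,"x":0,"y":0,"z":0,"rx":0,"ry":0,"rz":0},
    {"gripper":5,"x":0,"y":0,"z":0,"rx":0,"ry":0,"rz":0},
    {"gripper":5,"x":0,"y":0,"z":0,"rx":0,"ry":0,"rz":0},
    {"gripper":5,"x":0,"y":0,"z":0,"rx":0,"ry":0,"rz":0},
    {"gripper":5,"x":0,"y":0,"z":0,"rx":0,"ry":0,"rz":0},
    {"gripper":5,"x":0,"y":0,"z":0,"rx":0,"ry":0,"rz":0},
    {"gripper":5,"x":0,"y":0,"z":0,"rx":0,"ry":0,"rz":0},
    {"gripper":5,"x":0,"y":0,"z":0,"rx":0,"ry":0,"rz":0},
    {"gripper":5,"x":0,"y":0,"z":0,"rx":0,"ry":0,"rz":0},
    {"gripper":5,"x":0,"y":0,"z":0,"rx":0,"ry":0,"rz":0},
    {"gripper":5,"x":0,"y":0,"z":0,"rx":0,"ry":0,"rz":0},
    {"gripper":5,"x":0,"y":0,"z":0,"rx":0,"ry":0,"rz":0},
    {"gripper":5,"x":0,"y":0,"z":0,"rx":0,"ry":0,"rz":0},
    {"gripper":5,"x":0,"y":0,"z":0,"rx":0,"ry":0,"rz":0},
    {"gripper":5,"x":0,"y":0,"z":0,"rx":0,"ry":0,"rz":0},
    {"gripper":5,"x":0,"y":0,"z":0,"rx":0,"ry":0,"rz":0},
    {"gripper":5,"x":0,"y":0,"z":0,"rx":0,"ry":0,"rz":0},
    {"gripper":5,"x":0,"y":0,"z":0,"rx":0,"ry":0,"rz":0},
    {"gripper":5,"x":0,"y":0,"z":0,"rx":0,"ry":0,"rz":0},
    {"gripper":5,"x":0,"y":0,"z":0,"rx":0,"ry":0,"rz":0},
  ],
)

```text
time: 37.43
eef_pos: [0.6887, 0.0124, 0.2878]
ee_rot: [-2.586, -1.783, -0.0]
wrist_force: [0.4, 0.4, -6.1]
gripper_width: 0.27
```

```bash
python3 - <<'E'
from h import *
st(); 
C,p,d=shot("top","t22");crop(p[:,:,::-1],200,110,480,290,2.8,"t22c")
go([.458,-.3547,.287],down(-20.7),False)
E
```

```text
t 37.43 tcp [0.6887 0.0124 0.2878] z [-0.  0. -1.] yaw_y -20.8 F [ 0.4  0.4 -6.1] w 23.4 q [-0.4   0.49  0.49  1.47 -0.24  1.24 -0.25]
turn [-0.  -0.  -0.1] | shift final axes [-424.9  -86.     0.8] | shift current axes [-425.1  -85.1    0.7]
```

View pics/t22c.png

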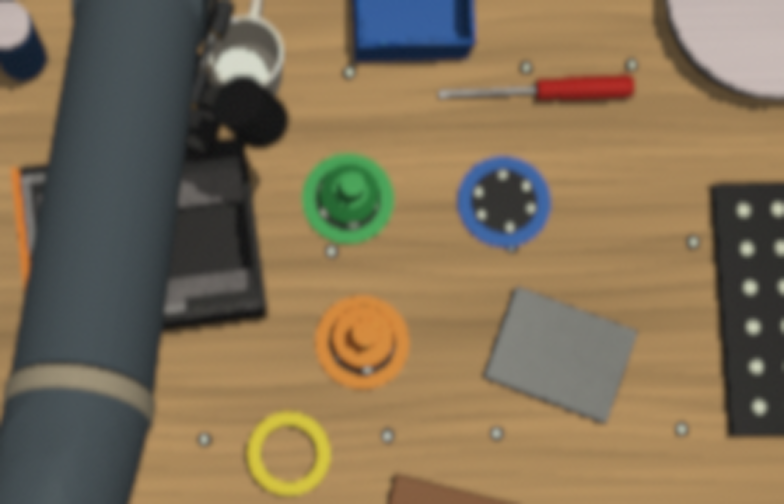

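Request:
carry_out(
  plan=[
    {"gripper":5,"x":-13,"y":-3,"z":0,"rx":0,"ry":0,"rz":0},
    {"gripper":5,"x":-25,"y":-5,"z":0,"rx":0,"ry":0,"rz":0},
    {"gripper":5,"x":-25,"y":-5,"z":0,"rx":0,"ry":0,"rz":0},
    {"gripper":5,"x":-25,"y":-5,"z":0,"rx":0,"ry":0,"rz":0},
    {"gripper":5,"x":-25,"y":-5,"z":0,"rx":0,"ry":0,"rz":0},
    {"gripper":5,"x":-25,"y":-5,"z":0,"rx":0,"ry":0,"rz":0},
    {"gripper":5,"x":-25,"y":-5,"z":0,"rx":0,"ry":0,"rz":0},
    {"gripper":5,"x":-25,"y":-5,"z":0,"rx":0,"ry":0,"rz":0},
    {"gripper":5,"x":-25,"y":-5,"z":0,"rx":0,"ry":0,"rz":0},
    {"gripper":5,"x":-25,"y":-5,"z":0,"rx":0,"ry":0,"rz":0},
    {"gripper":5,"x":-25,"y":-5,"z":0,"rx":0,"ry":0,"rz":0},
    {"gripper":5,"x":-25,"y":-5,"z":0,"rx":0,"ry":0,"rz":0},
    {"gripper":5,"x":-25,"y":-5,"z":0,"rx":0,"ry":0,"rz":0},
    {"gripper":5,"x":-25,"y":-5,"z":0,"rx":0,"ry":0,"rz":0},
    {"gripper":5,"x":-25,"y":-5,"z":0,"rx":0,"ry":0,"rz":0},
    {"gripper":5,"x":-25,"y":-5,"z":0,"rx":0,"ry":0,"rz":0},
    {"gripper":5,"x":-25,"y":-5,"z":0,"rx":0,"ry":0,"rz":0},
    {"gripper":5,"x":-12,"y":-3,"z":0,"rx":0,"ry":0,"rz":0},
    {"gripper":5,"x":0,"y":0,"z":0,"rx":0,"ry":0,"rz":0},
    {"gripper":5,"x":0,"y":0,"z":0,"rx":0,"ry":0,"rz":0},
  ],
)

```text
time: 39.15
eef_pos: [0.4565, -0.3545, 0.2879]
ee_rot: [-2.588, -1.78, -0.002]
wrist_force: [0.4, 0.8, -4.5]
gripper_width: 0.274
```

```bash
python3 - <<'E'
from h import *
st(); go([.458,-.3547,.193],down(-20.7),False)
E
```

```text
t 39.15 tcp [ 0.4565 -0.3545  0.2879] z [ 0.001  0.001 -1.   ] yaw_y -20.9 F [ 0.4  0.8 -4.5] w 23.8 q [ 0.1   0.31  0.63  1.75 -0.2   1.15  0.42]
turn [ 0.  -0.1 -0.2] | shift final axes [ 0.3  1.5 94.9] | shift current axes [ 0.2  1.5 94.9]
```

Request:
carry_out(
  plan=[
    {"gripper":5,"x":0,"y":1.5,"z":10,"rx":0,"ry":0,"rz":0},
    {"gripper":5,"x":0,"y":0,"z":15,"rx":0,"ry":0,"rz":0},
    {"gripper":5,"x":0,"y":0,"z":20,"rx":0,"ry":0,"rz":0},
    {"gripper":5,"x":0,"y":0,"z":20,"rx":0,"ry":0,"rz":0},
    {"gripper":5,"x":0,"y":0,"z":15,"rx":0,"ry":0,"rz":0},
    {"gripper":5,"x":0,"y":0,"z":7,"rx":0,"ry":0,"rz":0},
    {"gripper":5,"x":0,"y":0,"z":4,"rx":0,"ry":0,"rz":0},
    {"gripper":5,"x":0,"y":0,"z":2,"rx":0,"ry":0,"rz":0},
    {"gripper":5,"x":0,"y":0,"z":0,"rx":0,"ry":0,"rz":0},
    {"gripper":5,"x":0,"y":0,"z":0,"rx":0,"ry":0,"rz":0},
  ],
)

```text
time: 39.98
eef_pos: [0.4592, -0.3551, 0.1955]
ee_rot: [2.585, 1.783, 0.001]
wrist_force: [-0.1, 0.6, -4.0]
gripper_width: 0.276
```

Request:
carry_out(
  plan=[
    {"gripper":5,"x":0,"y":0,"z":1,"rx":0,"ry":0,"rz":0},
    {"gripper":5,"x":0,"y":0,"z":1,"rx":0,"ry":0,"rz":0},
    {"gripper":5,"x":0,"y":0,"z":0.7,"rx":0,"ry":0,"rz":0},
    {"gripper":5,"x":0,"y":0,"z":0,"rx":0,"ry":0,"rz":0},
    {"gripper":5,"x":0,"y":0,"z":0,"rx":0,"ry":0,"rz":0},
  ],
)

```text
time: 40.4
eef_pos: [0.459, -0.355, 0.1929]
ee_rot: [2.586, 1.783, 0.001]
wrist_force: [-1.0, 1.4, 1.2]
gripper_width: 0.276
```

Seated. Release, rise, and back off.

Request:
carry_out(
  plan=[
    {"gripper":80,"x":0,"y":0,"z":0,"rx":0,"ry":0,"rz":0},
    {"gripper":80,"x":0,"y":0,"z":0,"rx":0,"ry":0,"rz":0},
    {"gripper":80,"x":0,"y":0,"z":0,"rx":0,"ry":0,"rz":0},
    {"gripper":80,"x":0,"y":0,"z":0,"rx":0,"ry":0,"rz":0},
    {"gripper":80,"x":0,"y":0,"z":0,"rx":0,"ry":0,"rz":0},
    {"gripper":80,"x":0,"y":0,"z":0,"rx":0,"ry":0,"rz":0},
    {"gripper":80,"x":0,"y":0,"z":-10,"rx":0,"ry":0,"rz":0},
    {"gripper":80,"x":0,"y":0,"z":-20,"rx":0,"ry":0,"rz":0},
    {"gripper":80,"x":0,"y":0,"z":-30,"rx":0,"ry":0,"rz":0},
    {"gripper":80,"x":0,"y":0,"z":-30,"rx":0,"ry":0,"rz":0},
    {"gripper":80,"x":-20,"y":0,"z":-10,"rx":0,"ry":0,"rz":0},
    {"gripper":80,"x":-30,"y":0,"z":0,"rx":0,"ry":0,"rz":0},
    {"gripper":80,"x":-30,"y":0,"z":0,"rx":0,"ry":0,"rz":0},
    {"gripper":80,"x":-30,"y":0,"z":0,"rx":0,"ry":0,"rz":0},
    {"gripper":80,"x":-30,"y":0,"z":0,"rx":0,"ry":0,"rz":0},
    {"gripper":80,"x":0,"y":0,"z":0,"rx":0,"ry":0,"rz":0},
    {"gripper":80,"x":0,"y":0,"z":0,"rx":0,"ry":0,"rz":0},
  ],
)

```text
time: 41.82
eef_pos: [0.4072, -0.4875, 0.2926]
ee_rot: [2.59, 1.778, -0.001]
wrist_force: [0.4, 0.1, -0.9]
gripper_width: 0.796
```

```bash
python3 - <<'E'
from h import *
st(); 
C,p,d=shot("top","t23");crop(p[:,:,::-1],90,100,490,320,2,"t23c")
C2,p2,d2=shot("side","s23"); crop(p2[:,:,::-1],140,120,440,400,2.6,"s23c")
H=hsv(p).astype(int); m=((H[...,0]<8)|(H[...,0]>172))&(H[...,1]>110)&(H[...,2]>70); print([b for b in blobs(m,2)])
H=hsv(p2).astype(int); m=((H[...,0]<8)|(H[...,0]>172))&(H[...,1]>110)&(H[...,2]>70); print([b for b in blobs(m,6)])
E
```

```text
t 41.82 tcp [ 0.4072 -0.4875  0.2926] z [-0.    -0.001 -1.   ] yaw_y -21.1 F [ 0.4  0.1 -0.9] w 69.2 q [ 0.34  0.42  0.66  1.61 -0.27  1.21  0.68]
[((np.float64(408.4), np.float64(141.1)), [391, 137, 35, 9, 275]), ((np.float64(416.5), np.float64(228.5)), [416, 228, 2, 2, 4])]
[((np.float64(283.8), np.float64(275.9)), [282, 274, 5, 5, 19]), ((np.float64(430.4), np.float64(347.7)), [410, 324, 41, 47, 713])]
```

View pics/t23c.png

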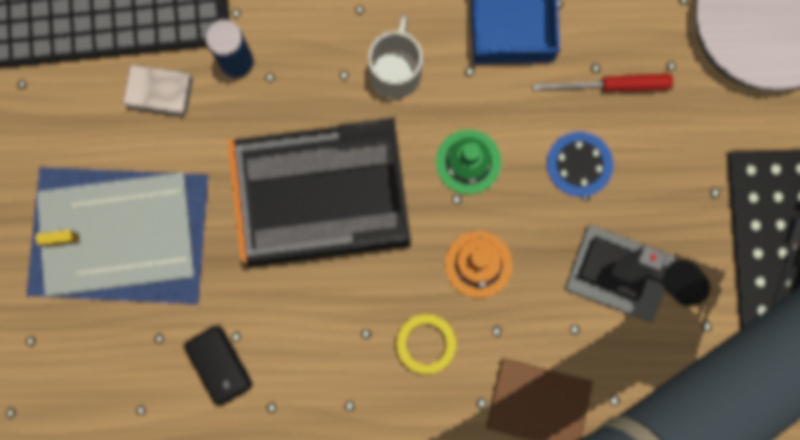

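View pics/s23c.png

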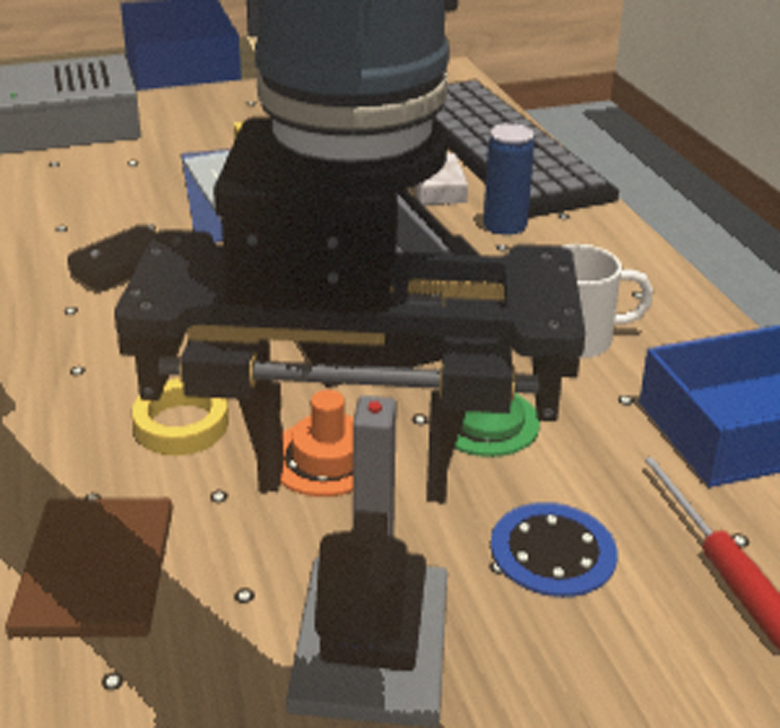

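```bash
python3 - <<'E'
from h import *
C=cal("top"); p=cv2.imread("pics/t23.png")[:,:,::-1].copy(); d=np.load("pics/t23.npy")
for n,(u0,v0,u1,v1),rng,pad in (("green",(305,162,345,200),(40,85),(.6233,-.1492)),("orange",(310,212,350,252),(3,20),(.4737,-.1583))):
    P=np.array([[*pd(C,d,u,v)] for v in range(v0,v1) for u in range(u0,u1)])
    t=(P[:,2]>.050)&(P[:,2]<.075); b=(P[:,2]>.0195)&(P[:,2]<.033); c=P[t].mean(0); print(n,t.sum(),c.round(4),"off mm",((c[:2]-pad)*1e3).round(1),"base",P[b].mean(0).round(4), np.ptp(P[b],axis=0).round(3))
H=hsv(p).astype(int); m=np.zeros(H.shape[:2],bool); m[180:252,105:192]=1; m&=(H[...,1]<70)&(H[...,2]>90)
cs,_=cv2.findContours(m.astype(np.uint8),0,2); r=cv2.minAreaRect(np.vstack([c for c in cs if cv2.contourArea(c)>100])); q=np.array([px(C,*b,.009) for b in cv2.boxPoints(r)]); print("lid",q.mean(0).round(4),np.linalg.norm(np.diff(q,axis=0),axis=1).round(3),"mat .5294 .3611")
for u,v in ((115,200),(118,240),(180,195),(182,232),(150,215)): print(pd(C,d,u,v).round(4))
E
```

```text
green 71 [ 0.6247 -0.1498  0.0616] off mm [ 1.4 -0.6] base [ 0.6217 -0.148   0.025 ] [0.06  0.057 0.013]
orange 87 [ 0.4759 -0.1579  0.0607] off mm [2.2 0.4] base [ 0.4745 -0.157   0.026 ] [0.06  0.06  0.013]
lid [0.528  0.3596 0.009 ] [0.192 0.253 0.19 ] mat .5294 .3611
[0.5798 0.4571 0.0106]
[0.4637 0.4464 0.0067]
[0.5906 0.2689 0.0059]
[0.4822 0.2612 0.0102]
[0.5337 0.3547 0.0087]
```

```bash
python3 - <<'E'
from h import *
st(); print(robot.job_done())
E
```

```text
t 41.92 tcp [ 0.4095 -0.4849  0.2922] z [ 0.001  0.001 -1.   ] yaw_y -20.8 F [0.5 0.9 0.2] w 69.4 q [ 0.34  0.42  0.65  1.61 -0.27  1.21  0.68]
the job is handed in; nothing more can be done
None
```

The job is done and handed in at about 42 s of the 210 s allowed; I got no verdict back.

- **Lid:** I tilted its front over the orange lip, drew it out of the grooves and laid it bar side up on the blue mat.
- **Parts:** only the orange hub and the green nozzle were in the case; there was no blue part. Both went onto the pads of their own colour.
- **Scanning:** the scanner was held on the orange part, then the green one, for over 3 s each at about 18.5 cm. The blue scan was left out because there was no blue part.
- **Scanner:** it is back upright on its dock, and the gripper is clear of everything.

**Last checks, from the top and side pictures:**
- The hub and nozzle are about 2 mm from their pad centres.
- The lid's corners centre within about 1 mm of the mat's centre, and its surface reads flat at 6 to 11 mm.
- The red dot on the scanner's neck is back at its starting pixel in the top view and within 1 pixel in the side view.
- The bystanders look unmoved by eye, and I saw no part knocked aside.

**Checks that disagreed:**
- My automatic outline of the lid caught the mat instead, so the lid's centre comes from corners I read off the picture.
- The top and wrist cameras differed by 3 to 5 mm on the lid's bar. I used the wrist camera for that grasp.

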